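# Load the reagent carousel

## Task

Throw the foam shipping block that lies in the carousel's loading gate into the grey waste bin, and turn the carousel until its empty bay clicks home in the detent at the gate. Only then bring the reagent pack from under the low riser, keeping it upright, and set it fully down in that bay between the rails with its narrow nose against the hub. Leave everything else on the bench where it stands.

Things in the scene. Friction and masses are not known exactly. Their poses are not given: they have to be found in the camera images.
- carousel: Fixed round white housing, 440 across, 40 high; origin on the bench under its centre, z up. Loading gate on its -x side: a grey apron 150 wide (y), 30 high, reaching to x = -325, between two upright fins (14 x 12, 85 high) at x = -226, y = +-88. On it turns a turntable with four radial bays 90 deg apart: three hold packs (fixed) like the loose one, one is empty.
- turntable (a joint): Angle of the turntable (rad), counter-clockwise from above positive. At 0 the empty bay faces the gate (the housing's -x), held by a sprung detent; there is a detent every 90 deg, about 4 N to overcome at the posts, pulling in from about 3 deg. The empty bay starts 35 to 98 deg counter-clockwise from the gate.
- hub (a point): Centre of the turntable at deck height, 52 above the bench. The aluminium deck is 430 across; the round white hub in its middle is 110 across and rises 125 above the deck.
- post (a point): One of the four round steel finger posts by which the turntable is turned, 18 across, 55 high above the deck; the point is its middle at deck height. It stands 170 from the turntable's axis, 45 deg clockwise (from above) of the empty bay; the others follow every 90 deg, midway between the bays.
- bay_nose (a point): Point on the deck in the empty bay, 61 from the turntable's axis, where the middle of the pack's nose end belongs. The bay is marked by grey rails 14 high, with 3 of play on each side of the pack; z is up.
- bay_tail (a point): Point on the deck in the empty bay, 211 from the axis, where the middle of the pack's tail end belongs.
- pack: Loose white plastic reagent pack, 150 long, 60 high plus two black screw caps 10 high, 0.26 kg, bottle-shaped from above: a nose 30 wide and 60 long at its -x end, then a body 52 wide and 90 long to its +x end (tail). Origin: middle of its length, on its underside; x from nose to tail, z up. It stands under the riser, its nose end 56 to 66 out of the front.
- pack_nose (a point): Middle of the pack's nose end, on its underside.
- pack_tail (a point): Middle of the pack's tail end, on its underside.
- rack: Fixed low riser over the bench: a grey board 200 deep (x) x 300 wide (y) x 16 thick, its underside 85 above the bench, on steel legs 16 square at its corners and a back plate at +x. Origin on the bench under its centre; open front on its -x side.
- block: Foam shipping block, 62 (x) x 44 (y) x 52 high, off-white, light; origin at the centre of its underside. It lies on the gate's apron.
- bin: Fixed grey open waste bin, 140 x 140, 110 high, walls 5; origin at the centre of its underside.
- reagent_bottle: Bystander, to be left alone: amber glass bottle, 60 across, 150 high; origin at the centre of its underside.
- pen_cup: Bystander, to be left alone: black open cup, 72 across, 90 high; origin at the centre of its underside.
- stain_jar: Bystander, to be left alone: clear glass jar, 68 across, 100 high; origin at the centre of its underside.
- slide_box: Bystander, to be left alone: flat cardboard box, 100 (x) x 65 (y) x 35 high; origin at the centre of its underside.
- dropper_jar: Bystander, to be left alone: small amber jar, 48 across, 70 high, standing in front of the riser beside the pack; origin at the centre of its underside.
- tip_box: Bystander, to be left alone: open divided white tray, 120 (x) x 85 (y) x 50 high, on top of the riser; origin at the centre of its underside.
- slide_tray: Bystander, to be left alone: flat steel tray, 200 (x) x 120 (y) x 16 high; origin at the centre of its underside.

How it is judged:
By the outcome, as a careful person would: the job done as asked, in the order asked, and still so for the second after the job is handed in, with the robot touching nothing.
It also fails if it takes over 72 s, if anything falls off the work surface, if the arm or the gripper's body presses on something with over 40 N, if the wrist force passes 120 N, or if a joint passes its speed limit or range.

## Robot

A 6-joint arm with a two-finger parallel gripper is mounted at the origin on the work surface. World frame = base frame: x ahead of the robot, y to its left, z up, the work surface at z = 0. Lengths are in mm, angles in rad, forces in N, time in s.
With the tool pointing down it reaches from about 350 to 875 mm from the base axis. Payload 4.2 kg.
Tool frame: the origin (TCP) lies midway between the tips of the shut fingers; the grasp point (between the pads) lies 19 mm behind it; y points along the fingers, x is the direction in which the jaws open and shut, and the axes are right-handed (so a half turn about y gives the same grasp; the last joint's range is limited). The gripper opens to 85 mm and grips with 20 to 120 N. Pads are 22 mm wide; open, the fingers measure 114 mm over their backs; the gripper's body (76 mm by 85 mm) begins 54 mm behind the grasp point. The pads swing forward as they close: fully open they stand 13 mm farther back than shut.
Start: joints at [1.384, 0.385, 0.008, 0, -1.194, -0.259], TCP at [269.454, 563.909, 231.312] pointing down, gripper open.
Joint ranges: [-3.14, 3.14], [-1.21, 2.06], [-1.07, 1.41], [-3.16, 2.05], [-2.99, -0.16], [-3.1, 3.1]. Speed limits (rad/s): [2.79, 2.79, 3.14, 3.14, 3.14, 3.14].

## Interface

Orientations are given as a unit quaternion [x, y, z, w].
In Python, from bench import read_state, get_image, job_done gives the robot as it stands.
- The arm moves only by the tool play_rows, never from a script. Its argument "series" is a list of rows, each a list of 7 numbers: the shift along the tool's x, y, z in m, then the turn, a rotation vector about the tool's x, y, z in rad, then the finger opening in m, from 0 to 0.0854. In form: [[x, y, z, wx, wy, wz, claw], ...]. A call has 1 to 10 rows; each row shifts and turns the pose as measured when the row begins, along the tool's axes as they then stand; what a row does not reach is not made up. A row lasts 1/10 s, in which the tool goes at most 50 mm and 8.59 degrees, less where a joint would pass 70% of its speed; a pose out of reach is approached as far as the arm can. A call with a gripper value outside its range is refused whole. The fingers move at their own pace and stop on an object; the grip force is fixed at half the most. Time passes only in rows, so rows that do not move let the fingers close. It gives the time, the measured TCP pose, the force and the opening at its end, in the units of the state.
- read_state(): the state, without advancing time (a new reading comes with each control period).
- get_image(name): name is "scene" or "side" or "wrist"; returns a dict with "color" (400x640x3 uint8, red, green, blue), "intrinsics" (3x3 intrinsics, pixels), "origin" and "orientation" of the camera in the world. Camera axes: x right, y down, z forward; pixel columns grow to the right and rows downward; lengths in mm; the calibration is good to about 2 mm. The wrist camera is an equidistant fisheye: a pixel r from the principal point sees the ray r / f radians off the axis. A picture is of the moment at which its call begins. There is no depth.
- job_done(): hands the job in, once; it reports no verdict.
The state is a dict: "clock": time; "joints": joint angles; "joint_vel": joint speeds; "joint_efforts": joint torques, N m; "position": TCP position; "ee_rot": TCP orientation; "contact_force": force on the tool from outside, world axes, zero at the start; "wrist_torque": the same for the moment, N m; "gripper_width": finger opening in mm.
Only numpy, scipy, OpenCV 4.12 (cv2) and the standard library are available. Lean on these libraries where they do the work, as an engineer would, in place of code of your own. Each camera call takes 0.05 s, during which the arm holds its last target. There are 200 camera calls.

## Working session

There is one attempt and no reset: what is moved stays moved. The work goes in short steps, Python scripts to look and compute and a tool call to move; the robot and the scene stay as the last step left them, time stands still between calls to the robot, and variables do not carry over. Pictures are saved under pics/ and viewed, about 8 in all and at most 12, crops included, and the job is handed in when it is done.

Besides the shell and the picture viewer there is one more tool, called by a JSON object that holds its "op" and its "data", one argument or row to a line. play_rows: Moves the arm, as the interface text tells. Its arguments: {"type":"object","properties":{"series":{"type":"array","items":{"type":"array","items":{"type":"number"}}}},"required":["series"]}

```bash
ls; mkdir -p pics; cat > h.py <<'E'
import numpy as np, cv2
from scipy.spatial.transform import Rotation as R
from bench import read_state, get_image, job_done
def grab(n,save=None):
    im=get_image(n); 
    if save: cv2.imwrite('pics/%s.png'%save, im['color'][:,:,::-1]); np.save('pics/%s.npy'%save,im,allow_pickle=True)
    return im
def load(s): return np.load('pics/%s.npy'%s,allow_pickle=True).item()
def rot(o):
    o=np.array(o,float); return o if o.shape==(3,3) else R.from_quat(o).as_matrix()
def ray(im,u,v,fish=False):
    K=np.array(im['intrinsics']); x=(u-K[0,2])/K[0,0]; y=(v-K[1,2])/K[1,1]
    if fish:
        t=np.hypot(x,y); d=np.array([x/t*np.sin(t),y/t*np.sin(t),np.cos(t)]) if t>0 else np.array([0,0,1.])
    else: d=np.array([x,y,1.])
    d=rot(im['orientation'])@d; return np.array(im['origin'],float),d/np.linalg.norm(d)
def onz(im,u,v,z,fish=False):
    o,d=ray(im,u,v,fish); return o+d*(z-o[2])/d[2]
def proj(im,P,fish=False):
    K=np.array(im['intrinsics']); p=rot(im['orientation']).T@(np.array(P,float)-np.array(im['origin']))
    if fish:
        r=np.hypot(p[0],p[1]); t=np.arctan2(r,p[2]); q=p[:2]/r*t
    else: q=p[:2]/p[2]
    return K[0,0]*q[0]+K[0,2],K[1,1]*q[1]+K[1,2]
def tri(*rs):
    A=0;b=0
    for o,d in rs:
        M=np.eye(3)-np.outer(d,d); A=A+M; b=b+M@o
    p=np.linalg.solve(A,b); return p,[np.linalg.norm((np.eye(3)-np.outer(d,d))@(p-o)) for o,d in rs]
def totool(dw):  # world mm -> tool axes m
    s=read_state(); return np.round(rot(s['ee_rot']).T@np.array(dw,float)/1000,4)
E
python3 - <<'E'
from h import *
for n in('scene','side','wrist'):
    im=grab(n,n+'0'); print(n,im['origin'],im['orientation'],np.array(im['intrinsics']).tolist())
a=cv2.imread('pics/scene0.png');b=cv2.imread('pics/side0.png')
s=read_state();print(s); print(rot(s['ee_rot']))
E
```

```text
pics
scene [1106.59403382  959.76816375 1798.48158228] [ 0.27432358  0.91801624 -0.27493918 -0.08000755] [[498.9823635467102, 0.0, 313.62548983729044], [0.0, 498.9823635467102, 209.29682676035156], [0.0, 0.0, 1.0]]
side [-211.92125982 -720.7724749  1244.77549646] [ 0.86494879 -0.34500341  0.14275703 -0.33534559] [[431.1356340513457, 0.0, 331.4924719675743], [0.0, 431.1356340513457, 198.73986650444104], [0.0, 0.0, 1.0]]
wrist [331.00691822 533.82172486 372.23520017] [-0.52800351  0.83787124  0.11676384 -0.07450019] [[309.70691628693146, 0.0, 315.8605418543207], [0.0, 309.70691628693146, 198.87278251779367], [0.0, 0.0, 1.0]]
{'clock': 0.15, 'joints': array([ 1.38356840e+00,  3.85367632e-01,  6.96151353e-03, -3.36539168e-04,
       -1.19398227e+00, -2.58571106e-01]), 'joint_vel': array([-0.0005163 , -0.00270119,  0.00327702,  0.00157794,  0.00107026,
        0.00022822]), 'joint_efforts': array([-8.35386049e-05, -3.92678475e+01,  1.88582110e+01,  4.18866411e+00,
       -3.43719541e-03, -1.78292026e-06]), 'position': array([269.30686311, 563.53220646, 230.4911076 ]), 'ee_rot': array([ 0.37752841, -0.59784607,  0.59851925, -0.37659938]), 'contact_force': array([0.35569711, 0.01113904, 0.66824361]), 'wrist_torque': array([-0.04191943, -0.0542017 , -0.0311207 ]), 'gripper_width': 85.687066585327}
[[-4.31290421e-01 -6.03795623e-04  9.02212951e-01]
 [-9.02211700e-01 -1.50597186e-03 -4.31290831e-01]
 [ 1.61911883e-03 -9.99998684e-01  1.04759763e-04]]
```

View pics/scene0.png

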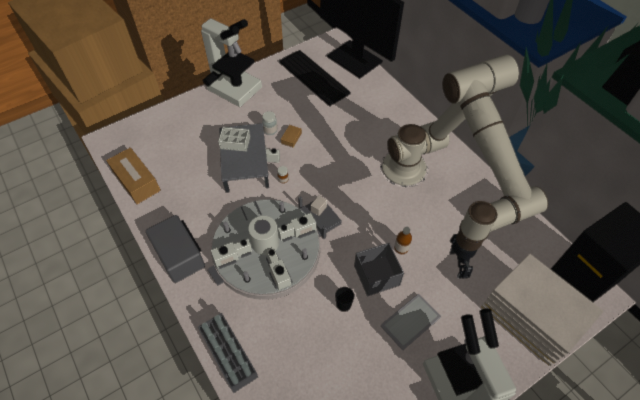

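View pics/side0.png

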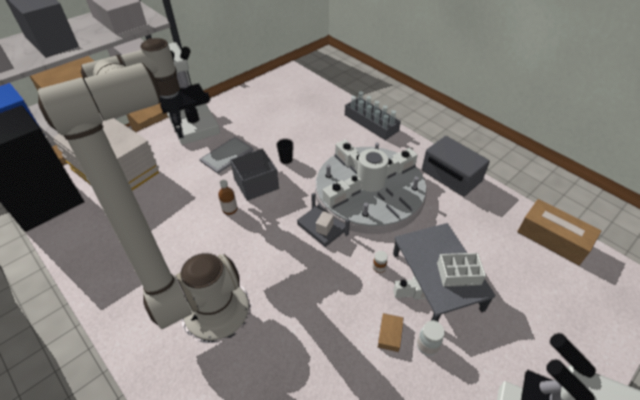

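The scene view shows the carousel hub at (263,230), the block on the gate at (318,203), the bin at (380,268), the riser at (245,155) and the pack nose at (272,156). In the side view the hub is at (374,158), the block at (325,222), the bin at (256,175) and the pack nose at (405,288). Next I'll enlarge the parts that matter.

```bash
python3 - <<'E'
from h import *
a=cv2.imread('pics/scene0.png')[120:310,200:350];b=cv2.imread('pics/side0.png')[130:320,295:445]
a=cv2.resize(a,None,fx=2.6,fy=2.6,interpolation=cv2.INTER_CUBIC);b=cv2.resize(b,None,fx=2.6,fy=2.6,interpolation=cv2.INTER_CUBIC)
c=cv2.convertScaleAbs(np.hstack([a,b]),alpha=1.4)
cv2.imwrite('pics/c1.png',c);print(c.shape)
S=load('scene0');D=load('side0')
for n,p,q in [('hubtop',(263,228),(374,157)),('block',(318,201),(325,219)),('binc',(380,268),(256,175)),('bottle',(404,240),(228,200)),('dropper',(283,174),(380,262)),('packnose',(272,156),(405,288))]:
    print(n,*[np.round(x,1) for x in tri(ray(S,*p),ray(D,*q))])
E
```

```text
(494, 780, 3)
hubtop [740.   26.9 177. ] [5.7 5.7]
block [459.4 -11.9  82.9] [2.1 2.1]
binc [427.3 362.2  53.9] [9.5 9.5]
bottle [270.5 319.6  58.6] [6.1 6.1]
dropper [ 491.7 -246.5   34.9] [3.4 3.4]
packnose [ 478.3 -366.8   29.1] [3.9 3.9]
```

View pics/c1.png

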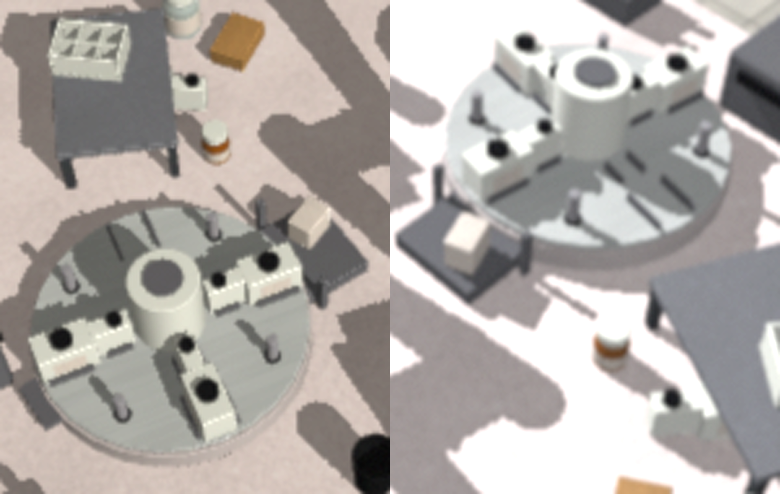

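The crop shows the three fixed packs, the four posts (tops at scene crop (212,215), (66,264), (117,397), (268,340)) and the empty bay's rails pointing toward the riser. The cream block is on the dark apron, and the pack nose is sticking out beside the dropper jar.

```bash
python3 - <<'E'
from h import *
from scipy.optimize import least_squares
S=load('scene0');D=load('side0')
sc=lambda p:(200+p[0]/2.6,120+p[1]/2.6); sd=lambda p:(295+p[0]/2.6,130+p[1]/2.6)
A=[(212,215),(66,264),(117,397),(268,340)]; B=[(184,196),(315,128),(214,38),(87,96)]
P=[]
for a,b in zip(A,B):
    p,e=tri(ray(S,*sc(a)),ray(D,*sd(b))); P.append(p); print(np.round(p,1),np.round(e,1),np.round(onz(S,*sc(a),107)[:2]),np.round(onz(D,*sd(b),107)[:2]))
P=np.array(P); c=P.mean(0); print('c',c); d=P-c; print(np.degrees(np.arctan2(d[:,1],d[:,0])),np.hypot(d[:,0],d[:,1]))
# rim of disc: scene z=52 clicks
print('hubtop scene',onz(S,*sc((162,277)),177),'side',onz(D,*sd((596-390,72)),177))
# block top corners (scene crop): mask
for im,box,n in((S,(305,190,335,220),'scene'),(D,(312,208,340,240),'side')):
    x0,y0,x1,y1=box; c=im['color'][y0:y1,x0:x1].astype(int); m=(c[:,:,0]-c[:,:,2]>15)&(c[:,:,0]>110)
    print(n); print('\n'.join(''.join('#' if v else '.' for v in r) for r in m))
for n,p in {'finR':(262,205),'finL':(317,275),'apronfar':(366,268)}.items(): print(n,onz(S,*sc(p),97 if 'fin' in n else 30))
for n,p in {'finR':(438-390,170),'finL':(527-390,240),'apA':(398-390,240),'apB':(470-390,298)}.items(): print(n,onz(D,*sd(p),85 if 'fin' in n else 30))
E
```

```text
[596.7 -76.7 102.6] [2.7 2.7] [596. -72.] [596. -81.]
[ 831.2 -119.   106.3] [1.2 1.2] [ 831. -118.] [ 832. -120.]
[875.6 119.3 102.5] [2.7 2.7] [874. 124.] [874. 115.]
[641.2 160.3  99.4] [1. 1.] [643. 165.] [636. 154.]
c [736.20270499  20.95099692 102.70205044]
[-144.99387504  -55.82761302   35.19330192  124.28087651] [170.28815498 169.2133646  170.61655199 168.6515823 ]
hubtop scene [735.06165315  24.15277407 177.        ] side [742.9810494   20.85937722 177.        ]
scene
############..................
#############.................
.############.................
...###########................
.....##########...............
.......##..######.............
.............####.............
............#######...........
...........##########.........
..........############........
..........#############.......
.........###############......
........#################.....
.......###################....
.......###############..###...
......################..#####.
.......##############.....####
.........############......###
...........#########.......###
............#######.........#
[... 868 characters left out ...]
............................
............................
............................
............................
............................
............................
............................
............................
............................
............................
............................
............................
............................
finR [516.72260849 -50.76982114  97.        ]
finL [516.03150579 105.75094115  97.        ]
apronfar [419.95637436 104.3304065   30.        ]
finR [506.61764379  97.37392071  85.        ]
finL [507.33970249 -79.48190441  85.        ]
apA [409.2136012   74.68356058  30.        ]
apB [413.66095031 -67.77662618  30.        ]
```

Post radii come out at 169–171, so the centre is about (736,21), with the empty bay at about -100°. The gate is at about -177°, so the turntable has to turn about 77° clockwise. I'll go and look at the block from near.

{"op": "play_rows", "data": {
  "series": [
    [0.0385,0,0.031,0,-0.149,0,0.085],
    [0.043,0,0.0245,0,-0.149,0,0.085],
    [0.046,0,0.018,0,-0.149,0,0.085],
    [0.048,0,0.011,0,0,0,0.085],
    [0.048,0,0.011,0,0,0,0.085],
    [0.048,0,0.011,0,0,0,0.085],
    [0.048,0,0.011,0,0,0,0.085],
    [0.048,0,0.011,0,0,0,0.085],
    [0.048,0,0.011,0,0,0,0.085],
    [0.048,0,0.011,0,0,0,0.085]
  ]
}}

```text
clock: 1.15
position: [381.2, 78.6, 228.1]
ee_rot: [0.506, -0.494, 0.496, -0.503]
contact_force: [0.4, 0.8, -0.1]
gripper_width: 84.9
```

{"op": "play_rows", "data": {
  "series": [
    [0.045,0,0.01,0,0,0,0.085],
    [0.03,0,0.01,0,0,0,0.085],
    [0.01,0,0.0,0,0,0,0.085],
    [0,0,0,0,0,0,0.085]
  ]
}}

```text
clock: 1.55
position: [402.0, -14.5, 228.5]
ee_rot: [0.504, -0.496, 0.498, -0.501]
contact_force: [0.5, 0.8, -0.7]
gripper_width: 84.9
```

```bash
python3 - <<'E'
from h import *
im=grab('wrist','w1'); s=read_state(); print(s['position'],im['origin'],s['joints'])
print(rot(s['ee_rot']).round(3))
E
```

```text
[402.07560159 -13.86814379 228.51383313] [470.61980541 -12.78435433 370.33223711] [ 0.37758278 -0.0041577  -0.49815826  0.005061   -1.07937316  1.20226886]
[[ 0.011 -0.001  1.   ]
 [-1.    -0.005  0.011]
 [ 0.005 -1.    -0.001]]
```

View pics/w1.png

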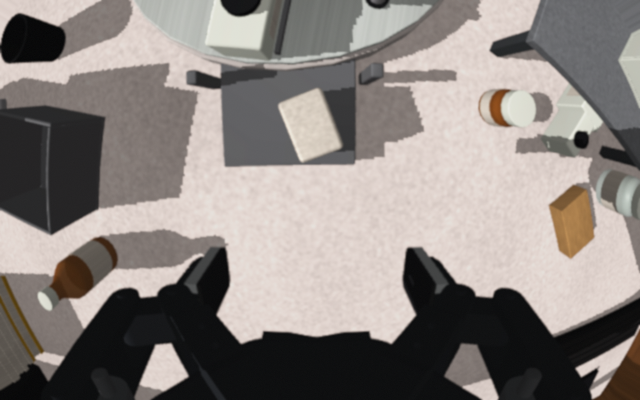

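The wrist view shows the block top with corners near (279,104), (320,88), (342,149), (302,162). The apron front runs (224,166)–(355,163), the fins are at (203,78) and (372,72), and the bin opening is on the left at about (50,165).

```bash
python3 - <<'E'
from h import *
W=load('w1');S=load('scene0');D=load('side0')
g=W['color'][80:170,265:352].astype(int); m=((g.min(2)>110)).astype(np.uint8)
cs,_=cv2.findContours(m,0,2); c=max(cs,key=cv2.contourArea); r=cv2.minAreaRect(c); print(r)
for p in cv2.boxPoints(r)+[265,80]: print(p.round(1),onz(W,*p,82,True).round(1))
cc=np.array(r[0])+[265,80]; print('centre',onz(W,*cc,82,True).round(1))
for n,p in dict(apL=(224,166),apR=(355,163)).items(): print(n,onz(W,*p,30,True).round(1))
for n,p in dict(finL=(221,86),finR=(362,82)).items(): print(n,'inner front base',onz(W,*p,30,True).round(1))
# triangulate block top corner nearest camera(scene): centroid scene, side
print(tri(ray(S,*(200+308/2.6,120+215/2.6)),ray(D,*(295+77/2.6,130+233/2.6)),ray(W,*cc,True)))
# bin rim corners in wrist at z=110
for p in [(50,122),(104,116),(52,233)]: print('bin',p,onz(W,*p,110,True).round(1))
print('binscene',[onz(S,*p,110).round(0) for p in [(354,262),(384,245),(402,266),(374,288)]], 'ctr',onz(S,381,264,110))
for p in [(233,165),(255,150),(277,166),(264,182)]: print('binside',onz(D,*p,110).round(0))
print('drop', onz(W,517,107,70,True).round(0))
E
```

```text
((44.00082778930664, 44.8909797668457), (66.19921112060547, 47.2099609375), 68.62937927246094)
[275.  102.7] [479.9  23.5  82. ]
[318.9  85.5] [495.9 -16.8  82. ]
[343.  147.1] [438.7 -40.   82. ]
[299.1 164.3] [421.8   1.   82. ]
centre [459.   -8.1  82. ]
apL [411.4  90.   30. ]
apR [415.3 -58.9  30. ]
finL inner front base [502.6  91.1  30. ]
finR inner front base [505.8 -64.3  30. ]
(array([459.66129888,  -8.22437803,  75.75426566]), [np.float64(2.2698753461936194), np.float64(3.080673255493673), np.float64(0.9030606534872765)])
bin (50, 122) [481.5 278.7 110. ]
bin (104, 116) [478.6 193.3 110. ]
bin (52, 233) [349.8 307.8 110. ]
binscene [array([508., 312., 110.]), array([369., 316., 110.]), array([367., 425., 110.]), array([509., 439., 110.])] ctr [428.11259557 375.28943076 110.        ]
binside [373. 409. 110.]
binside [488. 422. 110.]
binside [493. 290. 110.]
binside [403. 255. 110.]
drop [ 493. -238.   70.]
```

{"op": "play_rows", "data": {
  "series": [
    [-0.002,0.04,0.019,0,-0.124,0,0.085],
    [0.0005,0.04,0.019,0,-0.124,0,0.085],
    [0.003,0.035,0.019,0,-0.124,0,0.085],
    [0,0,0,0,0,0,0.085]
  ]
}}

```text
clock: 2.0
position: [463.4, -3.6, 112.7]
ee_rot: [-0.589, 0.387, -0.393, 0.591]
contact_force: [-0.1, -0.3, -0.3]
gripper_width: 84.8
```

```bash
python3 - <<'E'
from h import *
s=read_state(); p=s['position']; M=rot(s['ee_rot']); print(p,M.round(3),np.degrees(np.arctan2(M[1,0],M[0,0])),totool(np.array([459,-8.2,40])-p))
E
```

```text
[463.41960052  -3.57738923 112.74321676] [[ 0.392  0.008  0.92 ]
 [-0.92  -0.002  0.392]
 [ 0.005 -1.     0.007]] -66.90510167705136 [ 0.0021  0.0727 -0.0064]
```

{"op": "play_rows", "data": {
  "series": [
    [0.001,0.03,-0.003,0,0.02,0,0.085],
    [0.001,0.03,-0.003,0,0,0,0.085],
    [0,0.012,0,0,0,0,0.085],
    [0,0,0,0,0,0,0.02],
    [0,0,0,0,0,0,0.02],
    [0,0,0,0,0,0,0.02],
    [0,0,0,0,0,0,0.02],
    [0,0,0,0,0,0,0.02]
  ]
}}

```text
clock: 2.8
position: [463.4, -1.2, 46.6]
ee_rot: [-0.582, 0.389, -0.401, 0.591]
contact_force: [-0.5, 0.1, 0.0]
gripper_width: 43.0
```

{"op": "play_rows", "data": {
  "series": [
    [0,-0.03,0,0,0,0,0.02],
    [0,-0.045,0,0,0,0,0.02],
    [0,-0.045,0,0,0,0,0.02],
    [-0.02,-0.04,0.005,0,0,0,0.02],
    [-0.044,0,0.009,0,0,0,0.02],
    [-0.044,0,0.009,0,0,0,0.02],
    [-0.044,0,0.009,0,0,0,0.02],
    [-0.044,0,0.009,0,0,0,0.02],
    [-0.02,0,0.004,0,0,0,0.02],
    [0,0,0,0,0,0,0.02]
  ]
}}

```text
clock: 3.8
position: [420.4, 223.5, 220.2]
ee_rot: [-0.575, 0.391, -0.404, 0.594]
contact_force: [-1.0, -0.3, 0.7]
gripper_width: 43.2
```

```bash
python3 - <<'E'
from h import *
im=grab('wrist','w2'); s=read_state(); print(s['position'],im['origin'],s['gripper_width'])
E
```

```text
[420.41964007 222.46723443 220.12583266] [479.47391302 247.7808535  364.36892579] 43.19705807523066
```

View pics/w2.png

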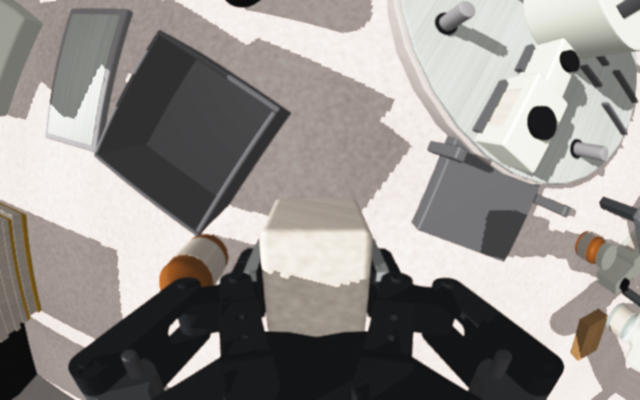

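The block is held. The bin's rim corners are at (161,33), (288,111), (198,233) and (97,153).

```bash
python3 - <<'E'
from h import *
W=load('w2')
P=np.array([onz(W,*p,110,True) for p in [(161,33),(288,111),(198,233),(97,153)]]); print(P.round(0),np.linalg.norm(np.diff(P,axis=0),axis=1)); c=P.mean(0); print(c)
s=read_state(); print(totool(np.array([c[0],c[1],s['position'][2]])-s['position']))
E
```

```text
[[512. 409. 110.]
 [481. 272. 110.]
 [351. 313. 110.]
 [385. 442. 110.]] [139.95888287 136.33452953 133.4949039 ]
[431.90834084 359.10767104 110.        ]
[-0.1229  0.0019  0.0608]
```

{"op": "play_rows", "data": {
  "series": [
    [-0.041,0,0.02,0,0,0,0.02],
    [-0.041,0,0.02,0,0,0,0.02],
    [-0.041,0,0.021,0,0,0,0.02],
    [0,0.04,0,0,0,0,0.02],
    [0,0.045,0,0,0,0,0.02],
    [0,0.045,0,0,0,0,0.02],
    [0,0,0,0,0,0,0.06],
    [0,0,0,0,0,0,0.06],
    [0,0,0,0,0,0,0.06]
  ]
}}

```text
clock: 4.75
position: [442.6, 359.0, 95.1]
ee_rot: [-0.569, 0.394, -0.409, 0.595]
contact_force: [0.5, 0.7, -0.1]
gripper_width: 59.9
```

{"op": "play_rows", "data": {
  "series": [
    [0,-0.04,0,0,-0.07,0,0.06],
    [0,-0.05,0,0,-0.07,0,0.06],
    [0,-0.05,0,0,-0.07,0,0.06],
    [0.03,0,-0.009,0,0,0,0.05],
    [0.044,0,-0.014,0,0,0,0.05],
    [0.044,0,-0.014,0,0,0,0.05],
    [0.044,0,-0.014,0,0,0,0.05],
    [0.044,0,-0.014,0,0,0,0.05],
    [0.044,0,-0.014,0,0,0,0.05],
    [0.02,0,-0.008,0,0,0,0.05]
  ]
}}

```text
clock: 5.75
position: [522.1, 77.3, 267.3]
ee_rot: [-0.593, 0.315, -0.351, 0.653]
contact_force: [0.3, 1.1, 0.1]
gripper_width: 49.9
```

```bash
cat >> h.py <<'E'
def where(target=None,psi=None):
    "tool yaw psi, tilt-correcting turn, shift to a world target"
    s=read_state(); p=s['position']; M=rot(s['ee_rot']); ps=np.degrees(np.arctan2(M[1,2],M[0,2]))
    q=np.radians(ps if psi is None else psi)
    T=np.array([[np.sin(q),0,np.cos(q)],[-np.cos(q),0,np.sin(q)],[0,-1,0]])
    print('pos',p.round(1),'psi',ps.round(2),'turn',R.from_matrix(M.T@T).as_rotvec().round(3),'grip',s['gripper_width'],'t',s['clock'],'j',s['joints'].round(2),'f',np.round(s['contact_force'],1))
    if target is not None: print('shift',(T.T@(np.array(target)-p)/1000).round(4))
E
python3 - <<'E'
from h import *
im=grab('wrist','w3'); where((597,-75,65),35)
E
```

```text
pos [522.4  75.8 267.9] psi 33.7 turn [-0.1   -0.023  0.006] grip 50.099551730167846 t 5.8 j [ 0.45  0.15 -0.23 -0.01 -1.1   1.72] f [ 0.6 -1.1  0.1]
shift [ 0.1663  0.2029 -0.0254]
```

View pics/w3.png

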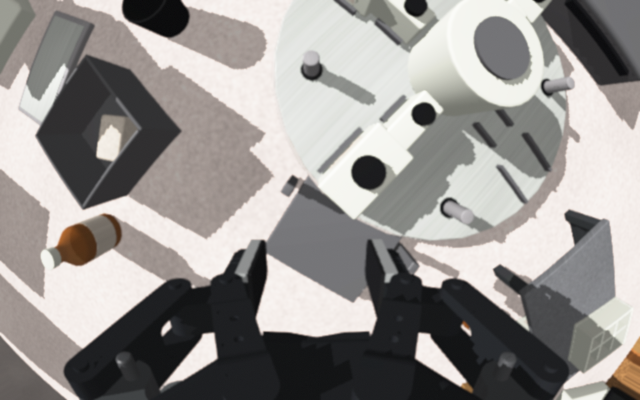

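The block is in the bin. Post bases on the deck are at about (449,208), (312,71) and (549,86), with the first post's top at about (468,215). I'll check the post position from this view.

```bash
python3 - <<'E'
from h import *
W=load('w3'); S=load('scene0')
for p in [(450,208),(312,72),(549,86)]: print('base',onz(W,*p,52,True).round(1))
for p in [(467,214),(309,59),(567,84)]: print('top',onz(W,*p,107,True).round(1))
print(tri(ray(W,467,214,True),ray(S,200+212/2.6,120+215/2.6)))
# gate: apron front corners & fins
for p in [(268,251),(358,301)]: print('apron',onz(W,*p,30,True).round(1))
E
```

```text
base [598.6 -79.1  52. ]
base [636.  158.6  52. ]
base [ 841.  -119.3   52. ]
top [600.3 -73.3 107. ]
top [635.3 161.2 107. ]
top [ 826.8 -109.8  107. ]
(array([599.12455472, -66.55979146, 117.11603991]), [np.float64(0.6326157215202229), np.float64(0.6326157215200808)])
apron [416.   82.3  30. ]
apron [421.  -62.2  30. ]
```

{"op": "play_rows", "data": {
  "series": [
    [0,0,0,-0.1,-0.023,0.006,0.05],
    [0.042,0,-0.006,0,0,0,0.05],
    [0.042,0.03,-0.006,0,0,0,0.05],
    [0.042,0.03,-0.006,0,0,0,0.05],
    [0.04,0.03,-0.006,0,0,0,0.05],
    [0,0.04,0,0,0,0,0.05],
    [0,0,0,0,0,0,0.05]
  ]
}}

```text
clock: 6.5
position: [609.1, -81.9, 159.3]
ee_rot: [-0.619, 0.315, -0.338, 0.635]
contact_force: [-0.6, 0.2, -0.8]
gripper_width: 50.0
```

```bash
python3 - <<'E'
from h import *
where((598,-76,65),35)
E
```

```text
pos [609.1 -81.9 159.3] psi 34.98 turn [-0.036 -0.001  0.018] grip 49.97361217605056 t 6.5 j [ 0.13  0.41 -0.15 -0.   -0.98  2.05] f [-0.6  0.2 -0.8]
shift [-0.0112  0.0943 -0.0058]
```

{"op": "play_rows", "data": {
  "series": [
    [-0.011,0,-0.006,-0.036,0,0.018,0.05],
    [0,0.03,0,0,0,0,0.05],
    [0,0.03,0,0,0,0,0.05],
    [0,0.02,0,0,0,0,0.05],
    [0,0.008,0,0,0,0,0.04],
    [0,0,0,0,0,0,0.035],
    [0,0,0,0,0,0,0.035]
  ]
}}

```text
clock: 7.2
position: [611.0, -73.6, 95.6]
ee_rot: [-0.623, 0.312, -0.336, 0.634]
contact_force: [0.8, 0.6, 0.9]
gripper_width: 35.2
```

```bash
python3 - <<'E'
from h import *
where((598,-76,65),35)
im=grab('wrist','w4')
c=im['color'][150:400,190:450]; cv2.imwrite('pics/w4c.png',cv2.resize(c,None,fx=1.6,fy=1.6)[:,:,::-1])
E
```

```text
pos [611.  -73.6  95.6] psi 35.48 turn [-0.031  0.008  0.023] grip 35.175342400782164 t 7.2 j [ 0.15  0.47 -0.22  0.01 -0.83  2.04] f [0.8 0.6 0.9]
shift [-0.0055  0.0306 -0.012 ]
```

View pics/w4c.png

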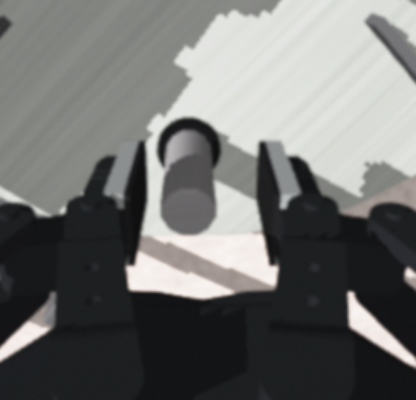

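The post stands between the fingers, slightly left of centre. I'll correct the offset and go down.

{"op": "play_rows", "data": {
  "series": [
    [-0.005,0.0,-0.014,-0.04,0,0.02,0.035],
    [0,0.016,0,0,0,0,0.035],
    [0,0.015,0,0,0,0,0.035],
    [0,0,0,0,0,0,0.03]
  ]
}}

```text
clock: 7.65
position: [600.6, -77.5, 71.6]
ee_rot: [0.63, -0.32, 0.327, -0.627]
contact_force: [-0.5, 0.2, 0.2]
gripper_width: 30.3
```

```bash
python3 - <<'E'
from h import *
where((598,-76,65),35)
E
```

```text
pos [600.6 -77.5  71.6] psi 35.54 turn [-0.001  0.009  0.011] grip 30.338595961848483 t 7.65 j [ 0.14  0.5  -0.25  0.01 -0.81  2.04] f [-0.5  0.2  0.2]
shift [-0.0027  0.0066 -0.0013]
```

{"op": "play_rows", "data": {
  "series": [
    [-0.0178,0,0.0009,0,0.105,0,0.03],
    [-0.0178,0,0.0009,0,0.105,0,0.03],
    [-0.0178,0,0.0009,0,0.105,0,0.03],
    [-0.0178,0,0.0009,0,0.105,0,0.03],
    [-0.0178,0,0.0009,0,0.105,0,0.03],
    [-0.0178,0,0.0009,0,0.105,0,0.03]
  ]
}}

```text
clock: 8.25
position: [573.3, 22.8, 79.6]
ee_rot: [0.488, -0.502, 0.516, -0.493]
contact_force: [0.3, -0.4, -0.2]
gripper_width: 30.3
```

```bash
cat > d.py <<'E'
from h import *
import sys
c=np.array([736.5,22.]); p=read_state()['position'][:2]-c; a=np.degrees(np.arctan2(p[1],p[0]))%360
print('radius',np.hypot(*p).round(1),'angle',a.round(1),'psi wanted',(a-180).round(1)); psi=a-180
if len(sys.argv)>1: psi=float(sys.argv[1])-180
q=np.radians(psi+180); where((c[0]+170*np.cos(q),c[1]+170*np.sin(q),68),psi)
E
python3 d.py
```

```text
radius 163.2 angle 179.7 psi wanted -0.3
pos [573.3  22.8  79.6] psi -2.16 turn [-0.019 -0.033  0.009] grip 30.26837359699249 t 8.25 j [ 0.33  0.44 -0.33  0.02 -0.78  1.19] f [ 0.3 -0.4 -0.2]
shift [ 0.      0.0116 -0.0068]
```

{"op": "play_rows", "data": {
  "series": [
    [0,0.011,-0.007,-0.02,-0.03,0.01,0.03],
    [-0.0178,0,0.0,0,0.105,0,0.03],
    [-0.0178,0.001,0.0,0,0.105,0,0.03],
    [-0.0178,0.001,0.0,0,0.105,0,0.03],
    [-0.0178,0.001,0.0,0,0.105,0,0.03],
    [-0.0178,0.001,0.0,0,0.105,0,0.03],
    [0,0,0,0,0,0,0.03]
  ]
}}

```text
clock: 8.95
position: [591.2, 114.1, 76.7]
ee_rot: [0.341, -0.616, 0.618, -0.35]
contact_force: [0.7, 0.0, -0.3]
gripper_width: 30.2
```

```bash
python3 d.py 141
python3 - <<'E'
from h import *
im=grab('scene','s2'); 
c=im['color'][180:310,200:350]; cv2.imwrite('pics/s2c.png',cv2.resize(c,None,fx=4,fy=4,interpolation=cv2.INTER_CUBIC)[:,:,::-1])
E
```

```text
radius 172.0 angle 147.6 psi wanted -32.4
pos [591.2 114.1  76.7] psi -31.48 turn [-0.009  0.131 -0.011] grip 30.238302446177578 t 8.95 j [ 0.46  0.49 -0.25  0.   -0.81  0.56] f [ 0.7  0.  -0.3]
shift [-0.0199  0.0087  0.0009]
```

View pics/s2c.png

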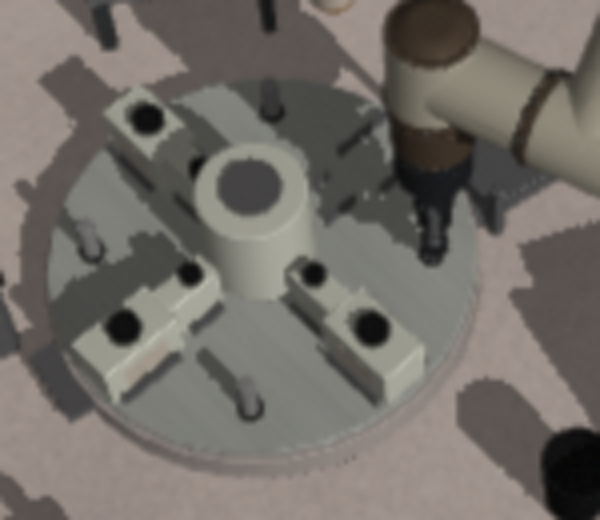

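The turntable has followed and the empty bay is near the gate. Pushing the last ~10°.

{"op": "play_rows", "data": {
  "series": [
    [-0.015,0.003,0.001,0,0.09,0,0.03],
    [-0.014,0.003,0.001,0,0.06,0,0.03],
    [0,0,0,0,0,0,0.03],
    [0,0,0,0,0,0,0.03]
  ]
}}

```text
clock: 9.4
position: [599.8, 123.9, 75.7]
ee_rot: [0.303, -0.638, 0.644, -0.293]
contact_force: [0.2, -0.1, 0.6]
gripper_width: 30.3
```

```bash
python3 d.py 137
```

```text
radius 170.5 angle 143.3 psi wanted -36.7
pos [599.8 123.9  75.7] psi -40.08 turn [-0.003  0.051  0.017] grip 30.255971384485846 t 9.4 j [ 0.47  0.52 -0.21  0.01 -0.86  0.39] f [ 0.2 -0.1  0.6]
shift [-0.0187  0.0077 -0.0006]
```

{"op": "play_rows", "data": {
  "series": [
    [-0.012,0.003,0,0,0.03,0,0.03],
    [-0.012,0.003,0,0,0.02,0,0.03],
    [0,0,0,0,0,0,0.03],
    [0,0,0,0,0,0,0.03]
  ]
}}

```text
clock: 9.8
position: [599.9, 122.3, 75.2]
ee_rot: [0.304, -0.641, 0.656, -0.26]
contact_force: [0.4, 0.3, 0.2]
gripper_width: 29.8
```

```bash
python3 d.py 137
```

```text
radius 169.5 angle 143.7 psi wanted -36.3
pos [599.9 122.3  75.2] psi -43.05 turn [ 0.005 -0.001  0.066] grip 29.790418534902912 t 9.8 j [ 0.47  0.54 -0.18  0.02 -0.92  0.33] f [0.4 0.3 0.2]
shift [-0.0198  0.0072 -0.0016]
```

```bash
cat > caps.py <<'E'
from h import *
import sys
def caps(name):
    im=load(name); g=im['color'].max(2); m=(g<45).astype(np.uint8); n,l,st,ce=cv2.connectedComponentsWithStats(m)
    out=[]
    for i in range(1,n):
        if 5<=st[i,4]<=120:
            P=onz(im,*ce[i],122); r=np.hypot(P[0]-736.5,P[1]-22)
            if r<230: out.append((P[0].round(1),P[1].round(1),int(st[i,4]),r.round(0),np.degrees(np.arctan2(P[1]-22,P[0]-736.5)).round(1)))
    return out
if __name__=='__main__':
    grab('scene',sys.argv[1]); 
    for n in ['scene0','s2',sys.argv[1]]: print(n,*caps(n),sep='\n ')
E
python3 caps.py s3
```

```text
scene0
 (np.float64(519.7), np.float64(10.8), 12, np.float64(217.0), np.float64(-177.0))
 (np.float64(573.8), np.float64(53.8), 43, np.float64(166.0), np.float64(168.9))
 (np.float64(654.7), np.float64(39.8), 20, np.float64(84.0), np.float64(167.7))
 (np.float64(539.9), np.float64(134.5), 24, np.float64(227.0), np.float64(150.2))
 (np.float64(819.5), np.float64(12.5), 22, np.float64(84.0), np.float64(-6.5))
 (np.float64(900.7), np.float64(-0.3), 47, np.float64(166.0), np.float64(-7.7))
 (np.float64(751.5), np.float64(109.0), 21, np.float64(88.0), np.float64(80.2))
 (np.float64(763.9), np.float64(190.0), 51, np.float64(170.0), np.float64(80.7))
s2
 (np.float64(769.2), np.float64(-135.6), 39, np.float64(161.0), np.float64(-78.3))
 (np.float64(659.9), np.float64(-67.3), 8, np.float64(118.0), np.float64(-130.6))
 (np.float64(514.4), np.float64(59.7), 12, np.float64(225.0), np.float64(170.4))
 (np.float64(614.4), np.float64(1.9), 8, np.float64(124.0), np.float64(-170.6))
 (np.float64(755.5), np.float64(-60.0), 11, np.float64(84.0), np.float64(-77.0))
 (np.float64(807.7), np.float64(-83.3)
[... 556 characters left out ...]
.float64(-67.8), 13, np.float64(118.0), np.float64(-130.5))
 (np.float64(607.3), np.float64(3.2), 10, np.float64(131.0), np.float64(-171.7))
 (np.float64(753.6), np.float64(-60.5), 10, np.float64(84.0), np.float64(-78.3))
 (np.float64(660.9), np.float64(23.4), 5, np.float64(76.0), np.float64(179.0))
 (np.float64(662.2), np.float64(64.2), 12, np.float64(85.0), np.float64(150.4))
 (np.float64(819.3), np.float64(40.4), 22, np.float64(85.0), np.float64(12.5))
 (np.float64(721.7), np.float64(109.2), 20, np.float64(88.0), np.float64(99.6))
 (np.float64(900.4), np.float64(55.5), 49, np.float64(167.0), np.float64(11.5))
 (np.float64(708.2), np.float64(189.1), 47, np.float64(169.0), np.float64(99.6))
```

{"op": "play_rows", "data": {
  "series": [
    [0,0.0,0,0,0,0.066,0.03],
    [-0.02,0.0,0,0,0.02,0,0.03]
  ]
}}

```text
clock: 10.05
position: [607.6, 132.9, 74.4]
ee_rot: [-0.28, 0.653, -0.65, 0.269]
contact_force: [-11.8, -5.0, 3.3]
gripper_width: 30.2
```

```bash
python3 d.py 137; python3 caps.py s4 | tail -4; python3 -c "
from h import *
s=read_state();print(s['contact_force'],s['wrist_torque'],s['joint_efforts'],s['joint_vel'])
im=grab('wrist','w5')"
```

```text
radius 170.0 angle 139.3 psi wanted -40.7
pos [607.6 132.9  74.4] psi -44.26 turn [ 0.011 -0.022  0.013] grip 30.17562226474784 t 10.05 j [ 0.47  0.53 -0.18 -0.01 -0.88  0.33] f [-11.8  -5.    3.3]
shift [-0.0068  0.0064 -0.0001]
 (np.float64(726.3), np.float64(109.8), 21, np.float64(88.0), np.float64(96.6))
 (np.float64(901.4), np.float64(46.1), 47, np.float64(167.0), np.float64(8.3))
 (np.float64(758.8), np.float64(145.1), 5, np.float64(125.0), np.float64(79.7))
 (np.float64(717.3), np.float64(191.3), 46, np.float64(170.0), np.float64(96.5))
[3.5652708  1.85441171 0.73082726] [ 0.18764824 -0.45656778 -0.02210675] [-1.83723338e+00 -4.69555843e+01  1.25402641e+01  2.95912720e+00
 -9.68008675e-01 -1.95854518e-02] [0.01975392 0.00718166 0.04963235 0.01128468 0.18860956 0.05085705]
```

View pics/w5.png

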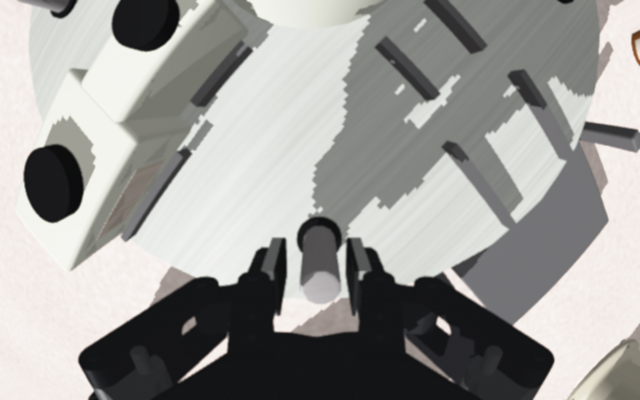

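The post is centred between the fingers, and the bay is still a few degrees short of the apron. I'll push a little further.

{"op": "play_rows", "data": {
  "series": [
    [-0.018,0.0,0,0,0.02,0,0.03],
    [0,0,0,0,0,0,0.03],
    [0,0,0,0,0,0,0.03],
    [0,0,0,0,0,0,0.03]
  ]
}}

```text
clock: 10.55
position: [625.6, 149.9, 74.9]
ee_rot: [-0.272, 0.655, -0.652, 0.269]
contact_force: [-0.6, 0.3, -0.1]
gripper_width: 30.1
```

```bash
python3 d.py 137; python3 caps.py s5 | tail -4
```

```text
radius 169.3 angle 130.9 psi wanted -49.1
pos [625.6 149.9  74.9] psi -44.99 turn [ 0.005 -0.035  0.003] grip 30.074653703894043 t 10.55 j [ 0.48  0.56 -0.13 -0.01 -0.89  0.3 ] f [-0.6  0.3 -0.1]
shift [ 0.0179  0.0069 -0.0017]
 (np.float64(901.6), np.float64(13.4), 46, np.float64(165.0), np.float64(-3.0))
 (np.float64(743.0), np.float64(109.4), 21, np.float64(88.0), np.float64(85.8))
 (np.float64(658.4), np.float64(164.0), 5, np.float64(162.0), np.float64(118.8))
 (np.float64(750.5), np.float64(192.2), 49, np.float64(171.0), np.float64(85.3))
```

Overshot: the bay is about 6° past the gate, so I'll bring it back with the other finger.

{"op": "play_rows", "data": {
  "series": [
    [0.01,0.003,-0.001,0,-0.02,0,0.03],
    [0.01,0.003,0,0,-0.015,0,0.03],
    [0,0,0,0,0,0,0.03]
  ]
}}

```text
clock: 10.9
position: [612.0, 137.5, 70.1]
ee_rot: [-0.282, 0.649, -0.646, 0.285]
contact_force: [-0.2, -0.0, -0.7]
gripper_width: 29.7
```

```bash
python3 d.py 137; python3 caps.py s6 | tail -4
```

```text
radius 169.8 angle 137.2 psi wanted -42.8
pos [612.  137.5  70.1] psi -42.69 turn [ 0.003  0.005 -0.005] grip 29.737738911519305 t 10.9 j [ 0.48  0.54 -0.18 -0.01 -0.85  0.35] f [-0.2 -0.  -0.7]
shift [-0.0005  0.0021 -0.0002]
 (np.float64(820.0), np.float64(27.8), 20, np.float64(84.0), np.float64(4.0))
 (np.float64(734.4), np.float64(109.9), 21, np.float64(88.0), np.float64(91.4))
 (np.float64(902.3), np.float64(30.5), 47, np.float64(166.0), np.float64(2.9))
 (np.float64(732.9), np.float64(191.9), 47, np.float64(170.0), np.float64(91.2))
```

The bay is now at 181.4° (gate 181.5–183°), so the detent has taken it. Opening, lifting off, and heading for the pack.

{"op": "play_rows", "data": {
  "series": [
    [0,0,0,0,0,0,0.05],
    [0,0,0,0,0,0,0.05],
    [0,-0.045,0,0,0,0,0.05],
    [0,-0.05,0,0,0,0,0.05],
    [0,-0.05,0,0,0,0,0.05],
    [0,-0.045,0,0,0,0,0.05],
    [0.028,0,0.0125,0,0.149,0,0.06],
    [0.026,0,0.0165,0,0.149,0,0.06],
    [0.023,0,0.02,0,0.149,0,0.06],
    [0.02,0,0.023,0,0.149,0,0.06]
  ]
}}

```text
clock: 11.95
position: [570.3, 19.1, 265.1]
ee_rot: [-0.08, 0.703, -0.703, 0.075]
contact_force: [0.1, -0.6, 0.5]
gripper_width: 60.0
```

```bash
python3 caps.py s7 | tail -5; python3 - <<'E'
from h import *
where((450,-330,250))
W=load('w1')
for n,p in dict(packcap=(582,140),slidebox=[(553,200),(592,190),(570,257)][0],sb2=(592,190),sb3=(570,257)).items(): print(n,onz(W,*p,70 if 'cap' in n else 35,True).round(0))
E
```

```text
(np.float64(540.8), np.float64(135.5), 19, np.float64(226.0), np.float64(149.9))
 (np.float64(820.0), np.float64(27.8), 20, np.float64(84.0), np.float64(4.0))
 (np.float64(734.4), np.float64(109.9), 21, np.float64(88.0), np.float64(91.4))
 (np.float64(902.3), np.float64(30.5), 47, np.float64(166.0), np.float64(2.9))
 (np.float64(733.2), np.float64(192.0), 46, np.float64(170.0), np.float64(91.1))
pos [568.3  15.8 265.6] psi -77.85 turn [0.001 0.    0.008] grip 60.03064381274198 t 12.0 j [ 0.31  0.27 -0.07 -0.   -1.24 -0.1 ] f [-1.3 -1.  -0.4]
shift [0.1885 0.0156 0.3131]
packcap [ 467. -360.   70.]
slidebox [ 376. -353.   35.]
sb2 [ 393. -446.   35.]
sb3 [ 280. -429.   35.]
```

{"op": "play_rows", "data": {
  "series": [
    [0.016,0,0.026,0,0.149,0,0.06],
    [0.012,0,0.028,0,0.149,0,0.06],
    [0.0075,0,0.03,0,0.149,0,0.06],
    [0.003,0,0.03,0,0.149,0,0.06],
    [-0.002,0,0.03,0,0.149,0,0.06],
    [-0.006,0,0.03,0,0.149,0,0.06],
    [-0.01,0,0.029,0,0.149,0,0.06],
    [-0.015,0,0.027,0,0.149,0,0.06],
    [-0.018,0,0.0245,0,0.149,0,0.06],
    [0,0,0,0,0,0,0.06]
  ]
}}

```text
clock: 13.0
position: [472.2, -253.9, 265.1]
ee_rot: [-0.376, -0.594, 0.599, 0.384]
contact_force: [-0.2, -0.2, 0.3]
gripper_width: 59.9
```

```bash
python3 - <<'E'
from h import *
where((450,-330,250)); im=grab('wrist','w6'); print(im['origin'])
E
```

```text
pos [ 472.2 -253.9  265.1] psi -155.05 turn [-0.012 -0.     0.006] grip 59.901835423758165 t 13.0 j [-0.19  0.22 -0.15  0.   -1.22 -0.95] f [-0.2 -0.2  0.3]
shift [-0.0596  0.0151  0.0523]
[ 409.32273814 -283.12584456  407.75917527]
```

View pics/w6.png

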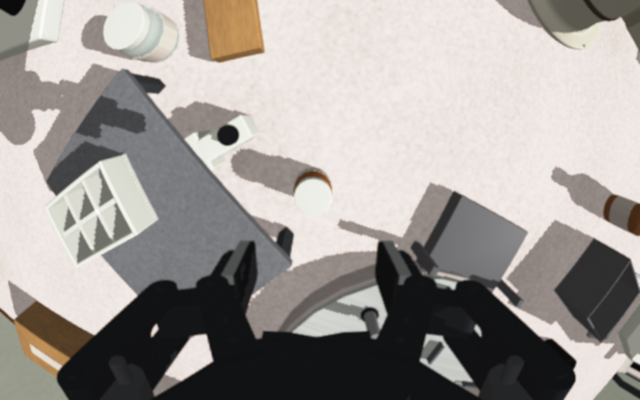

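The view shows the pack nose with its cap at (228,134), the riser's front edge from (124,69) to (290,263), the dropper jar at (312,190), the slide box at (235,30) and the stain jar at (140,32).

```bash
python3 - <<'E'
from h import *
W=load('w6');W1=load('w1')
f=lambda p,z:onz(W,*p,z,True).round(1)
a,b=f((124,69),101),f((290,263),101); d=b-a; print('front edge',a,b,np.linalg.norm(d),'rack yaw',np.degrees(np.arctan2(-d[0],d[1])))
m=(W['color'][110:170,180:262].max(2)<60).astype(np.uint8); n,l,st,ce=cv2.connectedComponentsWithStats(m)
for i in range(1,n):
    if st[i,4]>60: print('dark',ce[i]+[180,110],st[i],f(ce[i]+[180,110],70))
c1=W1['color'][120:160,565:600].max(2)<60; n,l,st,ce=cv2.connectedComponentsWithStats(c1.astype(np.uint8))
for i in range(1,n):
    if 30<st[i,4]: print('w1 dark',ce[i]+[565,120],st[i,4],tri(ray(W,228,134,True),ray(W1,*(ce[i]+[565,120]),True)))
print('sbox',[f(p,35) for p in [(205,0),(213,62),(265,52)]]); print('jar',f((128,25),100),'dropper',f((312,194),70))
g=W['color'][105:175,178:265].astype(int); v=g.min(2)
for r in v[::2]: print(' '.join('%3d'%x for x in r[::3]))
E
```

```text
front edge [ 439.1 -502.6  101. ] [ 564. -241.  101.] 289.8871677049538 rack yaw -25.521978339929877
dark [227.41137124 134.68561873] [ 38  16  20  19 299] [ 467.  -362.9   70. ]
w1 dark [580.89230769 139.51282051] 195 (array([ 467.27249685, -364.03598033,   64.011739  ]), [np.float64(0.22330252642066584), np.float64(0.223302526420656)])
sbox [array([ 324.7, -474.3,   35. ]), array([ 396.8, -425.8,   35. ]), array([ 362.1, -369.9,   35. ])]
jar [ 390.6 -522.5  100. ] dropper [ 489.5 -248.7   70. ]
212 220 223 190 143 130 130 129 135 130 130 139 164 204 219 227 226 226 216 215 219 223 222 221 226 225 226 221 216
163 157 191 143 134 133 127 129 132 131 134 134 126 135 164 205 221 226 218 218 220 224 225 221 223 223 219 218 217
129 130 130 130 136 133 127 130 131 131 133 133 123 123 127 137 160 201 216 201 217 221 224 216 222 227 224 219 220
130 132 129 129 133 132 132 133 133 131 127 129 124 125 129 130 129 133 157 138 177 202 221 215 220 226 224 220 221
131 130 125 129 130 133 135 135 135 131 124 130 125 126 130 127 126 130 133 128 130 145 172 207 216 221 219 222 223
128 129 129 130 1
[... 2762 characters left out ...]
 132
122 124 127 125 127 121 119 111  94 195 236 227 208 209 216 224 225 222 140 128 125 125 124 127 131 133 132 132 133
120 124 125 125 127 124 119 126  97 123 231 235 210 218 222 227 226 224 145 127 125 129 131 126 131 133 130 134 134
121 123 122 124 123 127 124 124 113  93 189 238 225 215 218 228 222 220 155 124 124 129 132 131 131 132 129 134 133
120 123 123 122 121 127 126 124 121 101 115 231 225 218 220 226 220 219 173 124 124 128 131 136 131 130 132 135 132
126 122 126 123 125 124 124 124 119 119  94 163 226 222 222 227 224 215 192 131 126 128 127 135 129 130 133 133 130
128 124 128 127 126 124 124 123 120 123 106 106 201 219 223 227 226 218 219 182 130 130 128 134 132 130 135 133 129
```

```bash
python3 - <<'E'
from h import *
W=load('w6'); f=lambda p,z:onz(W,*p,z,True)
a,b,c=f((240.5,113.5),60),f((251,135),60),f((210,160.5),60)
print(a,b,c,'w',np.linalg.norm(a-b)); d=c-b; e=b-a
print('pack yaw by side',np.degrees(np.arctan2(d[1],d[0])),'by end',np.degrees(np.arctan2(-e[0],e[1])),'nose mid',(a+b)/2)
cap=np.array([467,-363]); print('cap to nose end',np.linalg.norm(((a+b)/2)[:2]-cap), 'dir',np.degrees(np.arctan2(*(cap-((a+b)/2)[:2])[::-1])))
E
```

```text
[ 440.41089717 -360.5309795    60.        ] [ 458.15018606 -339.42199394   60.        ] [ 505.16675886 -373.72303678   60.        ] w 27.57302380245109
pack yaw by side -36.11270195848864 by end -40.042576076357626 nose mid [ 449.28054162 -349.97648672   60.        ]
cap to nose end 21.990704934334232 dir -36.31528047070978
```

The pack yaw is about -36.5° and its nose end is at (449,-350). Cap-to-nose is 22 mm, matching the fixed packs, and 57 mm sticks out. I'll turn the tool to suit.

{"op": "play_rows", "data": {
  "series": [
    [-0.012,0,0.006,0,0.136,0,0.06],
    [-0.013,0.01,0.004,0,0.136,0,0.06],
    [-0.0135,0.01,0.002,0,0.136,0,0.06],
    [-0.0135,0.01,0.0,0,0.136,0,0.06],
    [-0.0133,0.01,-0.002,0,0.136,0,0.06],
    [-0.013,0.01,-0.004,0,0.136,0,0.06],
    [-0.012,0.01,-0.006,0,0.136,0,0.06],
    [-0.011,0,-0.007,0,0.13,0,0.06],
    [0,0,0,0,0,0,0.06]
  ]
}}

```text
clock: 13.95
position: [479.7, -355.7, 201.5]
ee_rot: [-0.632, -0.307, 0.315, 0.638]
contact_force: [-0.2, 0.8, -0.1]
gripper_width: 59.9
```

```bash
python3 - <<'E'
from h import *
where((466,-362.5,34),143.5); grab('wrist','w7')
E
```

```text
pos [ 479.7 -355.7  201.5] psi 142.2 turn [-0.013 -0.023 -0.005] grip 59.912995917972104 t 13.95 j [-0.37  0.37 -0.1   0.   -1.12 -1.87] f [-0.2  0.8 -0.1]
shift [-0.0136  0.1675  0.007 ]
```

```bash
python3 - <<'E'
from h import *
W=load('w7'); W6=load('w6'); u,v=proj(W,(467,-363,70),True); print(u,v)
x0,y0=int(u)-60,max(0,int(v)-60); g=W['color'][y0:y0+120,x0:x0+120].max(2)<50; n,l,st,ce=cv2.connectedComponentsWithStats(g.astype(np.uint8))
for i in range(1,n):
    if st[i,4]>100: 
        c=ce[i]+[x0,y0]; print(st[i],c,onz(W,*c,70,True).round(1),tri(ray(W,*c,True),ray(W6,227.4,134.7,True)))
for P in [(440,-360.5,60),(458,-339.5,60),(449.3,-350,60)]: print(np.round(proj(W,P,True)))
c=W['color'][0:300,200:500]; cv2.imwrite('pics/w7c.png',cv2.resize(c,None,fx=2,fy=2)[:,:,::-1])
E
```

```text
302.3090552195995 186.87075108544363
[ 49  49  23  25 454] [302.15859031 186.82378855] [ 466.9 -363.1   70. ] (array([ 467.26887074, -363.39783814,   68.09663235]), [np.float64(0.10065117142381591), np.float64(0.10065117142384504)])
[287. 160.]
[317. 162.]
[302. 161.]
```

View pics/w7c.png

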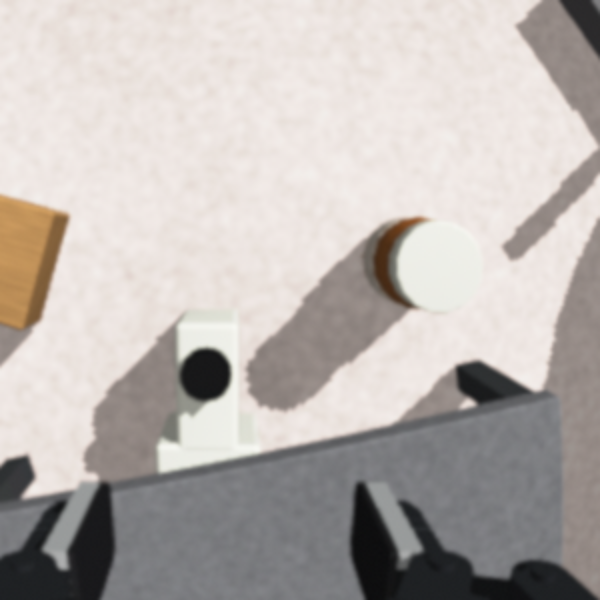

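The close view agrees: the nose is square to the tool, cap at (467,-363,68–70), jar well clear. Going down on the nose.

{"op": "play_rows", "data": {
  "series": [
    [-0.0136,0,0.007,-0.013,-0.01,-0.005,0.06],
    [0,0.04,0,0,0,0,0.06],
    [0,0.04,0,0,0,0,0.06],
    [0,0,0,0,0,0,0.06]
  ]
}}

```text
clock: 14.4
position: [468.4, -357.9, 122.4]
ee_rot: [0.631, 0.323, -0.32, -0.628]
contact_force: [-0.7, -0.2, -0.2]
gripper_width: 60.0
```

```bash
python3 - <<'E'
from h import *
where((466,-362.5,34),142.8)
E
```

```text
pos [ 468.4 -357.9  122.4] psi 144.05 turn [0.006 0.022 0.002] grip 60.03232467415927 t 14.4 j [-0.38  0.42 -0.23 -0.   -0.91 -1.82] f [-0.7 -0.2 -0.2]
shift [-0.0051  0.0884 -0.0008]
```

{"op": "play_rows", "data": {
  "series": [
    [-0.005,0.02,0.001,0,0.02,0,0.06],
    [0,0.03,0,0,0,0,0.06],
    [0,0.03,0,0,0,0,0.06],
    [0,0.005,0,0,0,0,0.06],
    [0,0,0,0,0,0,0.06]
  ]
}}

```text
clock: 14.9
position: [473.1, -361.5, 45.5]
ee_rot: [0.636, 0.325, -0.317, -0.624]
contact_force: [-0.4, 0.9, 0.5]
gripper_width: 60.0
```

```bash
python3 - <<'E'
from h import *
where((466,-362.5,34),142.8)
E
```

```text
pos [ 473.1 -361.5   45.5] psi 143.98 turn [0.02  0.021 0.003] grip 59.999467700751026 t 14.9 j [-0.38  0.52 -0.3   0.   -0.73 -1.82] f [-0.4  0.9  0.5]
shift [-0.0051  0.0115  0.005 ]
```

{"op": "play_rows", "data": {
  "series": [
    [-0.005,0.004,0.007,0.02,0.015,0,0.06],
    [0,0.009,0.002,0,0,0,0.06],
    [0,0,0,0,0,0,0.06],
    [0,0,0,0,0,0,0.02],
    [0,0,0,0,0,0,0.02],
    [0,0,0,0,0,0,0.02],
    [0,0,0,0,0,0,0.02],
    [0,0,0,0,0,0,0.02]
  ]
}}

```text
clock: 15.7
position: [466.1, -361.5, 38.3]
ee_rot: [0.634, 0.32, -0.314, -0.63]
contact_force: [-0.6, 0.0, -1.1]
gripper_width: 28.6
```

```bash
python3 - <<'E'
from h import *
where((466,-362.5,34),142.8)
E
```

```text
pos [ 466.1 -361.5   38.3] psi 143.24 turn [0.01  0.008 0.005] grip 28.62666347479842 t 15.7 j [-0.39  0.52 -0.31 -0.   -0.72 -1.82] f [-0.6  0.  -1.1]
shift [-0.0008  0.0043 -0.0005]
```

{"op": "play_rows", "data": {
  "series": [
    [0,-0.003,0.01,0,0,0,0.02],
    [0,0,0.02,0,0,0,0.02],
    [0,0,0.02,0,0,0,0.02],
    [0,0,0.02,0,0,0,0.02],
    [0,0,0.02,0,0,0,0.02]
  ]
}}

```text
clock: 16.2
position: [389.1, -304.6, 38.9]
ee_rot: [0.633, 0.318, -0.314, -0.632]
contact_force: [0.8, -0.4, -0.8]
gripper_width: 28.8
```

```bash
python3 - <<'E'
from h import *
where((466-.8*120,-362.5+.6*120,38),142.8)
E
```

```text
pos [ 389.1 -304.6   38.9] psi 143.13 turn [0.005 0.006 0.004] grip 28.816262431931097 t 16.2 j [-0.34  0.4  -0.55 -0.   -0.61 -1.87] f [ 0.8 -0.4 -0.8]
shift [-0.0004  0.0009  0.0237]
```

{"op": "play_rows", "data": {
  "series": [
    [0,0,0.018,0,0,0,0.02],
    [0,0,0.01,0,0,0,0.02],
    [0,0.001,0,0,0,0,0.02],
    [0,0,0,0,0,0,0.07],
    [0,0,0,0,0,0,0.07],
    [0,0,0,0,0,0,0.075],
    [0,-0.03,0,0,0,0,0.075],
    [0,-0.04,0,0,0,0,0.08],
    [0,-0.04,0,0,0,0,0.08],
    [0,0,0,0,0,0,0.08]
  ]
}}

```text
clock: 17.2
position: [365.3, -287.6, 152.0]
ee_rot: [0.633, 0.318, -0.315, -0.632]
contact_force: [0.9, 0.3, -1.1]
gripper_width: 80.2
```

```bash
cat > pk.py <<'E'
from h import *
import sys
im=grab('wrist',sys.argv[1]); g=(im['color'].max(2)<50).astype(np.uint8); n,l,st,ce=cv2.connectedComponentsWithStats(g)
M=rot(read_state()['ee_rot']); p=read_state()['position']
for i in range(1,n):
    if 150<st[i,4]<4000 and 0.6<st[i,2]/st[i,3]<1.6:
        P=onz(im,*ce[i],float(sys.argv[2]),True); print(ce[i].round(1),st[i,2:],P.round(1),'tool',(M.T@(P-p)).round(1))
where()
E
python3 pk.py w8 70
```

```text
[623.3 112.9] [ 37  38 308] [481.9  40.   70. ] tool [332.1  80.3 101.4]
[315.2 203.5] [ 29  30 706] [ 362.5 -286.5   70. ] tool [-0.7 79.5  1. ]
[313.9 292.4] [  37   36 1062] [ 425.5 -335.1   70. ] tool [ -1.9  79.4 -78.6]
[595.  304.6] [ 22  21 175] [699.  -75.3  70. ] tool [ 370.2   80.1 -141.4]
pos [ 363.7 -286.7  149.5] psi 143.12 turn [-0.001 -0.     0.002] grip 80.0044935922306 t 17.25 j [-0.32  0.19 -0.49 -0.   -0.89 -1.9 ] f [0.1 0.4 0.6]
```

Both caps are visible: nose (362.5,-286.5), tail (425.5,-335.1), 80 mm apart, yaw -37.6°. Now I'll regrasp by the body at the tail cap.

{"op": "play_rows", "data": {
  "series": [
    [-0.001,0,-0.04,0,0.006,0,0.085],
    [-0.001,0,-0.039,0,0.006,0,0.085],
    [0,0,0,0,0,0,0.085],
    [0,0.03,0,0,0,0,0.085],
    [0,0,0,0,0,0,0.085]
  ]
}}

```text
clock: 17.75
position: [424.6, -336.2, 113.0]
ee_rot: [-0.631, -0.31, 0.313, 0.638]
contact_force: [-0.5, 0.4, -1.2]
gripper_width: 85.3
```

```bash
python3 - <<'E'
from h import *
where((425.5,-335.1,32),142.4)
E
```

```text
pos [ 424.6 -336.2  113. ] psi 142.27 turn [-0.01  -0.002  0.002] grip 85.32356842931253 t 17.75 j [-0.37  0.37 -0.35 -0.01 -0.87 -1.85] f [-0.5  0.4 -1.2]
shift [0.0014 0.081  0.    ]
```

{"op": "play_rows", "data": {
  "series": [
    [0.001,0.03,0,-0.01,0,0,0.085],
    [0,0.03,0.001,0,0,0,0.085],
    [0,0.018,0.002,0,0,0,0.085],
    [0,0,0,0,0,0,0.085]
  ]
}}

```text
clock: 18.15
position: [422.2, -333.4, 33.7]
ee_rot: [-0.634, -0.312, 0.312, 0.635]
contact_force: [-0.6, -0.1, -0.2]
gripper_width: 85.0
```

```bash
python3 - <<'E'
from h import *
where((425.5,-335.1,32),142.4)
E
```

```text
pos [ 422.2 -333.4   33.7] psi 142.34 turn [-0.    -0.001  0.   ] grip 85.02033765350491 t 18.15 j [-0.37  0.47 -0.44 -0.   -0.66 -1.86] f [-0.6 -0.1 -0.2]
shift [ 0.0007  0.0017 -0.0037]
```

{"op": "play_rows", "data": {
  "series": [
    [0,0,0,0,0,0,0.04],
    [0,0,0,0,0,0,0.04],
    [0,0,0,0,0,0,0.04],
    [0,0,0,0,0,0,0.04],
    [0,0,0,0,0,0,0.04]
  ]
}}

```text
clock: 18.65
position: [424.6, -334.4, 38.5]
ee_rot: [0.636, 0.314, -0.311, -0.633]
contact_force: [0.3, 0.1, -1.7]
gripper_width: 51.0
```

```bash
python3 - <<'E'
from h import *
where()
E
```

```text
pos [ 424.6 -334.4   38.5] psi 142.41 turn [0.006 0.    0.001] grip 50.950269578604285 t 18.65 j [-0.37  0.46 -0.44  0.   -0.67 -1.86] f [ 0.3  0.1 -1.7]
```

{"op": "play_rows", "data": {
  "series": [
    [0,-0.02,0,0,0,0,0.04],
    [0,-0.035,0,0,0,0,0.04],
    [0,-0.04,0,0,0,0,0.04],
    [0,-0.04,0,0,0,0,0.04],
    [0,-0.02,0,0,-0.08,0,0.04],
    [0,0,0,0,-0.14,0,0.04],
    [0,0,0,0,-0.14,0,0.04],
    [0,0,0,0,-0.14,0,0.04],
    [0,0,0,0,-0.14,0,0.04],
    [0,0,0,0,-0.14,0,0.04]
  ]
}}

```text
clock: 19.65
position: [420.9, -332.6, 200.6]
ee_rot: [0.462, 0.538, -0.535, -0.459]
contact_force: [-0.1, -0.2, -2.2]
gripper_width: 50.8
```

{"op": "play_rows", "data": {
  "series": [
    [0,0,0,0,-0.14,0,0.04],
    [0,0,0,0,-0.14,0,0.04],
    [0,0,0,0,-0.14,0,0.04],
    [0,0,0,0,-0.14,0,0.04],
    [0,0,0,0,-0.14,0,0.04],
    [0,0,0,0,-0.14,0,0.04],
    [0,0,0,0,-0.14,0,0.04],
    [0,0,0,0,-0.14,0,0.04],
    [0,0,0,0,-0.14,0,0.04],
    [0,0,0,0,-0.14,0,0.04]
  ]
}}

```text
clock: 20.65
position: [416.2, -329.7, 198.4]
ee_rot: [-0.013, 0.709, -0.705, 0.014]
contact_force: [0.3, -0.4, -2.0]
gripper_width: 50.8
```

```bash
python3 - <<'E'
from h import *
where((515,-60,200),2)
E
```

```text
pos [ 416.2 -329.7  198.4] psi -87.82 turn [ 0.005 -1.568 -0.006] grip 50.77101992830079 t 20.65 j [-0.37  0.25 -0.27 -0.01 -1.05  0.41] f [ 0.3 -0.4 -2. ]
shift [-0.2661 -0.0016  0.1082]
```

{"op": "play_rows", "data": {
  "series": [
    [0,0,0,0,-0.14,0,0.04],
    [0,0,0,0,-0.14,0,0.04],
    [0,0,0,0,-0.14,0,0.04],
    [0,0,0,0,-0.14,0,0.04],
    [0,0,0,0,-0.14,0,0.04],
    [0,0,0,0,-0.14,0,0.04],
    [0,0,0,0,-0.14,0,0.04],
    [0,0,0,0,-0.14,0,0.04],
    [0,0,0,0,-0.14,0,0.04],
    [0,0,0,0,-0.14,0,0.04]
  ]
}}

```text
clock: 21.65
position: [411.1, -326.7, 196.1]
ee_rot: [-0.479, 0.524, -0.514, 0.483]
contact_force: [-0.4, 0.2, -2.1]
gripper_width: 50.7
```

```bash
python3 - <<'E'
from h import *
where((520,10,210),2)
E
```

```text
pos [ 411.1 -326.7  196.1] psi -4.33 turn [ 0.006 -0.111 -0.014] grip 50.71961976258891 t 21.65 j [-0.37  0.25 -0.28 -0.01 -1.05  1.87] f [-0.4  0.2 -2.1]
shift [-0.3327 -0.0139  0.1206]
```

{"op": "play_rows", "data": {
  "series": [
    [-0.02,0,0.006,0.006,-0.11,-0.014,0.04],
    [-0.042,-0.002,0.012,0,0,0,0.04],
    [-0.042,-0.002,0.012,0,0,0,0.04],
    [-0.042,-0.002,0.012,0,0,0,0.04],
    [-0.042,-0.002,0.012,0,0,0,0.04],
    [-0.042,-0.002,0.012,0,0,0,0.04],
    [-0.042,-0.002,0.012,0,0,0,0.04],
    [-0.042,-0.002,0.012,0,0,0,0.04],
    [0,0,0,0,0,0,0.04]
  ]
}}

```text
clock: 22.55
position: [490.5, 1.0, 209.8]
ee_rot: [-0.508, 0.492, -0.49, 0.509]
contact_force: [0.8, 0.4, -2.5]
gripper_width: 51.1
```

```bash
python3 - <<'E'
from h import *
where((574,18,210),1.8); im=grab('wrist','w9')
M=rot(read_state()['ee_rot']);p=read_state()['position']
print([np.round(proj(im,q,True)) for q in [p+M@[0,-28,80],p+M@[0,-22,100],(675,22,52),(525,20,52)]])
cv2.imwrite('pics/w9.png',im['color'][:,:,::-1])
E
```

```text
pos [490.5   1.  209.8] psi 2.0 turn [ 0.002  0.003 -0.003] grip 51.1239679839163 t 22.55 j [ 0.33  0.17 -0.34 -0.   -1.05  1.28] f [ 0.8  0.4 -2.5]
shift [-0.0143 -0.0002  0.084 ]
[array([321.,  85.]), array([321.,  36.]), array([302.,  -2.]), array([298., 147.])]
```

View pics/w9.png

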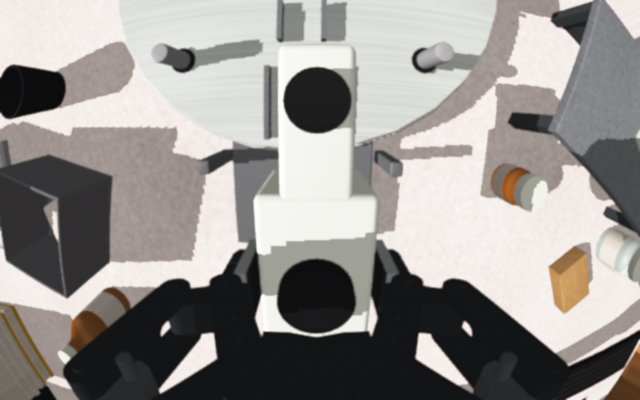

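The pack is held upright, nose toward the hub. Caps are at (317,99) and (316,296), post bases at (183,60) and (426,60), and nose rails at about (281,20) and (323,20). I'll compute the remaining offset.

```bash
cat > bay.py <<'E'
from h import *
im=load('w9'); C=im['color'].astype(int)
f=lambda u,v,z:onz(im,u,v,z,True)
p=np.array([490.5,1.0,209.8]); psi=np.radians(2.0); T=np.array([[np.sin(psi),0,np.cos(psi)],[-np.cos(psi),0,np.sin(psi)],[0,-1,0]])
g=(im['color'].max(2)<50).astype(np.uint8); n,l,st,ce=cv2.connectedComponentsWithStats(g)
for i in range(1,n):
    if st[i,4]>60 and 140<ce[i][0]<460 and ce[i][1]<340:
        print(ce[i].round(1),st[i,2:],'z=capheld',f(*ce[i],241).round(1),'tool',(T.T@(f(*ce[i],241)-p)).round(1),'deck',f(*ce[i],52).round(1))
for v in (8,14,20,26,32,80,100,120): print(v,' '.join('%d'%x for x in C[v,262:345,:].max(1)[::2]))
E
python3 bay.py
```

```text
[420.1  63.3] [21 23 95] z=capheld [580.  -33.5 241. ] tool [ 37.6 -31.2  88.3] deck [615.5 -96.5  52. ]
[187.8  61.6] [ 19  22 120] z=capheld [578.8  51.8 241. ] tool [-47.7 -31.2  90. ] deck [612.1 134.8  52. ]
[317.   99.7] [  65   64 3308] z=capheld [563.7   3.4 241. ] tool [  0.2 -31.2  73.3] deck [571.3   3.4  52. ]
[220.7 160. ] [ 21  18 146] z=capheld [541.3  38.4 241. ] tool [-35.6 -31.2  52. ] deck [510.5  98.4  52. ]
[315.9 295.9] [  77   73 4461] z=capheld [484.8   1.  241. ] tool [ -0.2 -31.2  -5.7] deck [357.4  -2.9  52. ]
8 222 221 221 221 221 221 220 204 132 129 92 109 132 131 132 132 131 132 131 133 186 219 219 220 219 219 219 219 219 196 136 130 130 131 131 131 133 132 131 132 132 135
14 223 223 223 223 223 224 224 196 133 127 88 117 135 135 135 135 135 135 135 136 135 152 216 225 225 224 224 225 224 206 142 130 130 134 134 134 135 135 134 134 135 135
20 224 224 224 224 225 224 225 187 132 125 83 123 135 136 136 137 136 136 136 136 136 160 218 224 224 224 224 224 224 201 138 130 130 134 134 134 134 133 133 133 134 141
26 226 226 226 226 226 227 227 185 131 124 89 127 137 136 138 137 137 138 138 137 138 201 227 227 226 226 226 226 227 204 137 130 132 137 137 137 135 136 135 136 134 140
32 226 226 225 225 226 226 223 176 130 121 83 127 135 135 136 135 135 136 136 136 138 203 226 226 226 226 226 226 227 206 139 131 132 137 137 137 136 137 137 138 138 139
80 217 153 128 109 78 130 133 136 224 254 253 250 248 236 118 31 31 31 32 32 32 31 31 31 31 31 32 31 32 31 32 31 32 31 32 31 31 31 32 30 34 87
100 212 143 126 105 82 127 132 135 234 254 230 58 31 31 31 30 31 31 30 30 30 31 30 30 30 30 30 30 31 30 30 29 30 31 30 30 29 30 29 30 31 30
120 212 147 125 102 82 130 133 134 218 253 253 250 247 238 122 34 29 30 29 29 29 29 30 30 29 29 29 30 29 29 29 29 28 29 30 29 29 28 28 29 36 99
```

```bash
cat >> bay.py <<'E'
print('---')
A=(f(281.2,20,66)+f(320.7,20,66))/2; gap=np.linalg.norm(f(281.2,20,66)-f(320.7,20,66))
B=f(269.2,100,66); b1=f(269.2,80,66); b2=f(269.2,120,66)
print('nose-rail mid',A,'gap',gap,'body rail',B,'dir',np.degrees(np.arctan2(*(b1-b2)[1::-1])))
for y in (0,1,1.5,2,3):
    q=np.radians(y); nrm=np.array([-np.sin(q),np.cos(q)]); print(y,'axis y at x=675 by nose',A[1]+(675-A[0])*np.tan(q),'by body',(B[:2]-29*nrm)[1]+(675-B[0])*np.tan(q))
for a,b,z in [((161,53),(441,51),107)]:
    P,Q=f(*a,z),f(*b,z); print('post tops',P,Q,np.linalg.norm(P-Q),'mid',(P+Q)/2,'yaw',np.degrees(np.arctan2(P[0]-Q[0],Q[1]-P[1]) )%180)
# post top extents: gray post columns near row 45..60
for v in (44,48,52,56,60): print(v,'L',' '.join('%d'%x for x in C[v,146:196:2].max(1)),'R',' '.join('%d'%x for x in C[v,410:460:2].max(1)))
# hub: scene/side hub-top dark disc
for nm in('s7','side0'):
    S=load(nm); 
    hx,hy=proj(S,(737,22,177)); hx,hy=int(hx),int(hy); s=S['color'][hy-14:hy+15,hx-16:hx+17].max(2); m=(s<130).astype(np.uint8); k,l2,s2,c2=cv2.connectedComponentsWithStats(m)
    j=1+np.argmax(s2[1:,4]); c=c2[j]+[hx-16,hy-14]; print(nm,s2[j],c,onz(S,*c,177).round(1))
E
python3 bay.py | sed -n '/---/,$p'
```

```text
---
nose-rail mid [646.65466244  20.79928352  66.        ] gap 36.15796101562687 body rail [569.65538264  47.12412993  66.        ] dir 1.4200374284257342
0 axis y at x=675 by nose 20.799283523731233 by body 18.124129930637494
1 axis y at x=675 by nose 21.294053231214466 by body 19.967343906978773
1.5 axis y at x=675 by nose 21.541532309871297 by body 20.892613394300685
2 axis y at x=675 by nose 21.789124522752125 by body 21.82051104714783
3 axis y at x=675 by nose 22.284799718162482 by body 23.684750878072972
post tops [612.58961141 136.8640078  107.        ] [618.39050115 -96.38371482 107.        ] 233.3198457650052 mid [615.49005628  20.24014649 107.        ] yaw 1.4246569966574043
44 L 231 230 230 230 229 216 194 176 173 156 179 210 227 230 231 231 231 231 231 232 232 232 232 231 231 R 224 223 222 222 223 223 223 223 224 224 225 221 203 186 184 192 189 184 180 184 209 226 227 227 227
48 L 230 231 230 214 189 184 182 182 180 178 141 81 78 89 131 183 212 182 145 137 159 165 142 156 188 R 221 222 223 213 180 130 92 101 139 173 166 168 176 202 201 195 189 184 181 176 174 187 222 226 227
52 L 230 231 227 197 188 184 182 181 181 177 151 83 75 75 77 76 77 77 76 70 51 24 22 71 126 R 225 213 131 40 40 97 151 169 175 178 181 182 185 201 200 193 189 183 181 180 176 170 180 198 210
56 L 232 232 230 206 194 191 187 182 177 162 103 75 76 75 75 75 75 74 74 76 77 71 33 17 64 R 215 125 30 71 160 178 180 181 179 179 179 178 177 180 192 192 187 185 183 180 176 160 136 135 135
60 L 231 231 231 226 211 194 182 164 127 84 75 75 74 75 75 75 75 76 76 76 75 72 42 18 58 R 213 99 30 94 169 175 174 172 169 168 162 158 155 150 145 146 158 169 164 148 137 133 135 135 135
s7 [  0   0  13  29 225] [249.14222222 224.79111111] [773.1 -10.2 177. ]
side0 [ 10   8  17  12 152] [373.69078947 157.69736842] [741.5  22.2 177. ]
```

The bay axis is consistent: yaw 1.5–2°, gap 36 mm, passing y≈21.5 at the nose. The target TCP is about (581,19) with ψ 2°.

{"op": "play_rows", "data": {
  "series": [
    [-0.005,0,0.03,0,0,0,0.04],
    [-0.005,0,0.03,0,0,0,0.04],
    [-0.005,0.0,0.028,0,0,0,0.04],
    [0,0,0,0,0,0,0.04],
    [0,0.03,0,0,0,0,0.04],
    [0,0.02,0,0,0,0,0.04],
    [0,0,0,0,0,0,0.04]
  ]
}}

```text
clock: 23.3
position: [573.5, 11.3, 156.1]
ee_rot: [0.509, -0.497, 0.49, -0.504]
contact_force: [-1.6, -0.6, -1.9]
gripper_width: 50.7
```

```bash
python3 - <<'E'
from h import *
where((581,18.9,118),2)
E
```

```text
pos [573.5  11.3 156.1] psi 1.49 turn [ 0.012 -0.009 -0.002] grip 50.652942260307725 t 23.3 j [ 0.3   0.37 -0.22 -0.01 -1.    1.3 ] f [-1.6 -0.6 -1.9]
shift [-0.0073  0.0381  0.0078]
```

{"op": "play_rows", "data": {
  "series": [
    [-0.009,0,0.008,0.012,-0.009,-0.002,0.04],
    [0,0.018,0,0,0,0,0.04],
    [0,0.018,0,0,0,0,0.04],
    [0,0,0,0,0,0,0.04]
  ]
}}

```text
clock: 23.7
position: [583.7, 20.1, 123.9]
ee_rot: [-0.506, 0.489, -0.493, 0.511]
contact_force: [-0.5, -0.6, -1.7]
gripper_width: 51.1
```

```bash
python3 - <<'E'
from h import *
where((581,18.9,92),2)
im=grab('wrist','w10'); C=im['color'].astype(int)
for q in [(630,45,66),(560,47,66),(646.6,38.8,66),(646.6,2.7,66),(655,40,66),(655,2,66)]: print(q,np.round(proj(im,q,True),1))
E
```

```text
pos [583.7  20.1 123.9] psi 1.98 turn [-0.009 -0.    -0.   ] grip 51.136477576516484 t 23.7 j [ 0.31  0.41 -0.25  0.   -0.91  1.29] f [-0.5 -0.6 -1.7]
shift [ 0.0011  0.0319 -0.0027]
(630, 45, 66) [280.6 146.7]
(560, 47, 66) [277.4 246. ]
(646.6, 38.8, 66) [290.7 121.4]
(646.6, 2.7, 66) [346.8 123.4]
(655, 40, 66) [289.2 108.5]
(655, 2, 66) [348.5 110.6]
```

```bash
python3 - <<'E'
from h import *
im=load('w10'); C=im['color'].max(2).astype(int)
for v in (60,80,95,110,125,150,200,240): print(v,' '.join('%d'%x for x in C[v,236:400:2]))
g=(im['color'].max(2)<50).astype(np.uint8); n,l,st,ce=cv2.connectedComponentsWithStats(g)
for i in range(1,n):
    if st[i,4]>60 and 100<ce[i][0]<540 and ce[i][1]<340: print(ce[i].round(1),st[i])
E
```

```text
60 231 231 231 230 231 230 230 230 229 229 229 229 228 228 228 228 227 227 227 227 226 242 254 253 250 248 247 247 247 247 247 247 247 247 247 247 247 247 247 247 246 246 246 246 246 246 246 246 246 245 245 245 245 245 245 245 244 231 192 145 120 118 121 127 135 140 143 142 142 142 141 142 141 141 142 142 141 141 141 141 141 141
80 231 230 229 229 229 229 229 229 229 229 228 229 228 229 228 228 228 228 228 228 228 243 253 253 250 248 236 118 33 32 32 32 33 33 32 32 32 33 32 32 31 33 32 32 32 32 32 33 32 32 32 32 32 34 87 154 163 159 151 148 212 226 225 225 225 225 225 221 163 136 137 136 136 136 136 136 136 136 138 137 137 137
95 226 226 226 226 225 226 226 226 226 226 226 226 226 225 226 226 225 226 225 225 225 243 254 247 96 30 31 32 31 32 31 31 31 31 30 31 32 31 31 31 31 31 32 31 30 32 30 30 30 31 31 31 30 31 31 30 31 70 140 139 134 140 139 139 140 139 139 139 139 139 139 138 138 139 139 139 139 139 138 139 138 138
110 227 228 228 227 227 227 227 227 227 226 226 226 226 226 226 226 226 226 226 226 226 243 253 254 211 48 29 31 30 31 30 31 31 30 31 30 31 32 31 32 31 32 31 30 31 32 3
[... 925 characters left out ...]
 240 240 240 240 240 240 239 239 239 239 239 239 238 238 238 238 238 237 237 235 236 235 235 235 235 234 234 234 234 233 233 232 219 179 139 133 134 134 133 133 133 133 132 132 133
240 222 222 222 223 223 222 206 135 115 119 219 253 250 246 246 246 246 246 245 245 245 245 245 245 245 245 245 245 245 245 245 245 245 245 245 245 245 245 241 234 234 234 235 234 234 234 233 233 233 233 233 210 186 185 185 185 183 183 182 182 181 180 179 171 160 160 160 159 156 147 112 93 92 102 123 128 128 127 127 128 127 126
[440.5  34.8] [418  28  50  12 121]
[317.   99.8] [ 285   68   65   64 3308]
[166.3 164.1] [150 151  25  31 255]
[469.4 168.3] [461 155  27  32 281]
[315.8 295.9] [ 278  260   77   73 4462]
```

```bash
python3 - <<'E'
from h import *
im=load('w10'); f=lambda p,z:onz(im,*p,z,True)
P,Q=f((166.3,164.1),52),f((469.4,168.3),52); print(P,Q,(P+Q)/2,np.linalg.norm(P-Q),np.degrees(np.arctan2(Q[0]-P[0],P[1]-Q[1])))
M=rot(read_state()['ee_rot']);p=read_state()['position']
for c in [(317,99.8),(315.8,295.9)]:
    X=f(c,p[2]+31.5); print('cap',X.round(1))
E
```

```text
[615.15343816 134.99855017  52.        ] [620.033063   -95.57745469  52.        ] [617.59325058  19.71054774  52.        ] 230.62763225370512 1.2123559101051762
cap [656.5  22.5 157. ]
cap [578.8  20.3 157. ]
```

{"op": "play_rows", "data": {
  "series": [
    [0.0015,0.003,-0.003,-0.009,0,0,0.04],
    [0,0.01,0,0,0,0,0.04],
    [0,0,0,0,0,0,0.04]
  ]
}}

```text
clock: 24.05
position: [583.9, 19.2, 115.6]
ee_rot: [-0.506, 0.489, -0.493, 0.512]
contact_force: [-0.9, -0.0, -1.3]
gripper_width: 50.9
```

```bash
python3 - <<'E'
from h import *
where((581,18.9,90),2)
E
```

```text
pos [583.9  19.2 115.6] psi 2.07 turn [-0.009  0.001 -0.002] grip 50.89336542927998 t 24.05 j [ 0.31  0.42 -0.26  0.   -0.89  1.3 ] f [-0.9 -0.  -1.3]
shift [ 0.0002  0.0256 -0.0029]
```

{"op": "play_rows", "data": {
  "series": [
    [0,0.008,-0.005,-0.018,0,0,0.04],
    [0,0.006,-0.001,0,0,0,0.04],
    [0,0,0,0,0,0,0.04]
  ]
}}

```text
clock: 24.35
position: [577.9, 19.0, 101.1]
ee_rot: [0.511, -0.494, 0.488, -0.507]
contact_force: [0.2, 0.2, -1.3]
gripper_width: 50.7
```

```bash
python3 - <<'E'
from h import *
where((581,18.9,90),2)
E
```

```text
pos [577.9  19.  101.1] psi 2.08 turn [ 0.009  0.001 -0.002] grip 50.66062121952309 t 24.35 j [ 0.31  0.43 -0.27 -0.01 -0.87  1.3 ] f [ 0.2  0.2 -1.3]
shift [0.0002 0.0111 0.0031]
```

{"op": "play_rows", "data": {
  "series": [
    [0,0.006,0.003,0.009,0,0,0.04],
    [0,0.004,0,0,0,0,0.04],
    [0,0.0,0,0,0,0,0.04]
  ]
}}

```text
clock: 24.65
position: [581.1, 19.1, 90.0]
ee_rot: [-0.509, 0.491, -0.49, 0.509]
contact_force: [-0.1, -0.3, -1.7]
gripper_width: 50.5
```

```bash
python3 - <<'E'
from h import *
where((581,18.9,90),2)
E
```

```text
pos [581.1  19.1  90. ] psi 2.08 turn [-0.     0.001 -0.002] grip 50.47560068426276 t 24.65 j [ 0.31  0.45 -0.28 -0.   -0.84  1.3 ] f [-0.1 -0.3 -1.7]
shift [ 0.0002 -0.     -0.0001]
```

{"op": "play_rows", "data": {
  "series": [
    [0,0.003,0,0,0,0,0.04],
    [0,0,0,0,0,0,0.04]
  ]
}}

```text
clock: 24.85
position: [582.1, 19.3, 88.9]
ee_rot: [-0.509, 0.49, -0.491, 0.51]
contact_force: [-0.7, 0.4, -1.9]
gripper_width: 50.7
```

{"op": "play_rows", "data": {
  "series": [
    [0,0.003,0,0,0,0,0.04]
  ]
}}

```text
clock: 24.95
position: [582.7, 19.2, 88.3]
ee_rot: [-0.509, 0.489, -0.491, 0.511]
contact_force: [-7.7, 1.0, 22.3]
gripper_width: 50.8
```

```bash
python3 - <<'E'
from h import *
where((581,18.9,90),2)
E
```

```text
pos [582.7  19.2  88.3] psi 2.24 turn [-0.004  0.004  0.   ] grip 50.76014562776762 t 24.95 j [ 0.31  0.45 -0.28  0.   -0.83  1.3 ] f [-7.7  1.  22.3]
shift [ 0.0003 -0.0017 -0.0017]
```

It has contact at deck height (22 N, 14 mm below the rail tops), so it is down between the rails. Releasing and lifting off.

{"op": "play_rows", "data": {
  "series": [
    [0,0,0,0,0,0,0.075],
    [0,0,0,0,0,0,0.075],
    [0,0,0,0,0,0,0.075],
    [0,-0.02,0,0,0,0,0.075],
    [0,-0.04,0,0,0,0,0.075],
    [0,-0.04,0,0,0,0,0.075],
    [0,-0.04,0,0,0,0,0.075],
    [0,0,-0.04,0,0,0,0.075],
    [0,0,-0.04,0,0,0,0.075],
    [0,0,0,0,0,0,0.075]
  ]
}}

```text
clock: 25.95
position: [502.4, 15.9, 232.9]
ee_rot: [-0.508, 0.489, -0.492, 0.511]
contact_force: [1.8, -0.7, 0.1]
gripper_width: 75.3
```

```bash
python3 pk.py w11 122; python3 caps.py s8 | sed -n '/s8/,$p'
```

```text
[316.2  15.3] [ 26  26 549] [654.1  21.7 122. ] tool [  0.2 112.2 148.9]
[569.   39.2] [ 31  27 360] [ 682.9 -242.2  122. ] tool [265.1 112.4 167.6]
[46.1 97.6] [  66   51 2616] [602.  312.3 122. ] tool [-292.1  111.9  108. ]
[315.7 109.8] [  40   38 1161] [574.   19.1 122. ] tool [ -0.2 111.6  68.8]
[238.3 167.5] [ 18  19 162] [524.5  82.7 122. ] tool [-65.7 111.2  21.7]
pos [504.4  16.3 233. ] psi 2.2 turn [-0.008 -0.     0.   ] grip 74.9749139061129 t 26.0 j [ 0.36  0.17 -0.28  0.   -1.1   1.25] f [ 0.5  0.  -0.6]
s8
 (np.float64(740.9), np.float64(-139.0), 37, np.float64(161.0), np.float64(-88.4))
 (np.float64(575.5), np.float64(23.4), 41, np.float64(161.0), np.float64(179.5))
 (np.float64(656.6), np.float64(25.9), 20, np.float64(80.0), np.float64(177.2))
 (np.float64(540.8), np.float64(135.5), 19, np.float64(226.0), np.float64(149.9))
 (np.float64(820.0), np.float64(27.8), 20, np.float64(84.0), np.float64(4.0))
 (np.float64(734.8), np.float64(110.2), 20, np.float64(88.0), np.float64(91.1))
 (np.float64(902.3), np.float64(30.5), 47, np.float64(166.0), np.float64(2.9))
 (np.float64(732.9), np.float64(191.9), 47, np.float64(170.0), np.float64(91.2))
```

```bash
python3 - <<'E'
from h import *
D=grab('side','d8'); S=load('s8'); W=load('w11')
g=(D['color'].max(2)<60).astype(np.uint8); n,l,st,ce=cv2.connectedComponentsWithStats(g)
for i in range(1,n):
    if 6<=st[i,4]<=150:
        P=onz(D,*ce[i],122); r=np.hypot(P[0]-738,P[1]-22)
        if r<200: print(ce[i].round(1),st[i,4],P.round(1),r.round(1),np.degrees(np.arctan2(P[1]-22,P[0]-738)).round(1))
for w,q in [((316.2,15.3),(656.6,25.9,122)),((315.7,109.8),(575.5,23.4,122))]:
    print('tri wrist/scene',*tri(ray(W,*w,True),ray(S,*proj(S,q))))
E
```

```text
[399.5 149.8] 26 [900.5  22.1 122. ] 162.5 0.0
[355.5 159. ] 8 [733.1 103.5 122. ] 81.7 93.4
[357.4 179.9] 15 [655.5  18.8 122. ] 82.6 -177.8
[388.9 180.5] 24 [738.6 -63.1 122. ] 85.1 -89.6
[342.1 191.4] 36 [572.5  15.4 122. ] 165.6 -177.7
[406.6 192.4] 41 [ 739.  -146.9  122. ] 168.9 -89.7
[384.6 195.1] 9 [ 670.8 -101.4  122. ] 140.5 -118.6
[395.2 204.9] 9 [ 662.7 -158.3  122. ] 195.4 -112.7
tri wrist/scene [655.52265048  22.27901249 116.48072026] [np.float64(0.6589500029529434), np.float64(0.6589500029529164)]
tri wrist/scene [573.71845618  19.33991487 115.15225132] [np.float64(0.4535619863756958), np.float64(0.45356198637589024)]
```

```bash
python3 - <<'E'
from h import *
a=load('scene0')['color'].astype(int); b=load('s8')['color'].astype(int)
S=load('s8')
for n,P,r in [('dropper',(490,-247,35),8),('sbox',(360,-410,20),10),('jar',(390,-522,50),10),('cup',None,0)]:
    if P is None: continue
    u,v=map(int,proj(S,P)); print(n,np.abs(a-b)[v-r:v+r,u-r:u+r].mean().round(1))
print(job_done())
E
```

```text
dropper 2.7
sbox 2.4
jar 18.4
the job is handed in; nothing more can be done
None
```

The job is handed in at about 26 s of the 72 s allowed. The block is in the bin, the carousel is turned home, and the reagent pack is down in its bay with its nose toward the hub.

- **Block:** I lifted it off the apron and released it inside the bin. A wrist picture afterwards showed it lying there.
- **Carousel:** I turned it about 77° clockwise by one post. It ran about 6° past the gate and I brought it back with the other finger. The bay measured 1.2–1.7°, while the gate measured 1.5–2° from the wrist camera and about 3° from the side camera. It did not move when I let go of the post or after the pack went in. I take that as seated in the detent, but I did not see the click itself.
- **Pack:** I drew it out by the nose, then took it again by the body and carried it upright. The wrist reported contact at deck height, about 14 mm below the rail tops.

**Checks that did not fully agree:**
- **Nose distance:** the wrist camera puts the nose about 61 mm from the axis, as specified. The side camera put it about 1.5–3 mm closer to the hub and the scene camera about 3–4 mm closer. I left it there.
- **Cap heights:** the pack's caps measured 115–116 mm high instead of 122. Both ends agreed, so the pack is level and not resting on the rails.
- **Bystanders:** comparing before and after pictures showed no change at the dropper jar or slide box. The patch at the stain jar changed more (18 against about 2.5). I had no view left to check it; the arm was never planned near the jar, so I think it is a change in light or shadow. I did not check the other bystanders.

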